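# Pass the swan into the sealed show case through its transfer lock

## Robot

A 6-joint arm with a two-finger parallel gripper is mounted at the origin on the work surface. World frame = base frame: x ahead of the robot, y to its left, z up, the work surface at z = 0. Lengths are in m, angles in degrees, forces in N, time in s.
With the tool pointing down it reaches from about 0.4 to 0.825 m from the base axis. Payload 7 kg.
Tool frame: the origin (TCP) lies midway between the tips of the shut fingers; the grasp point (between the pads) lies 19 mm behind it; x points along the fingers, z is the direction in which the jaws open and shut, and the axes are right-handed (so a half turn about x gives the same grasp; the last joint's range is limited). The gripper opens to 88 mm and grips with 3 to 60 N. Pads are 19 mm wide; open, the fingers measure 130 mm over their backs; the gripper's body (78 mm by 193 mm) begins 47 mm behind the grasp point.
Start: joints at [-57.233, 20.546, 0.682, 0, -70.136, -16.507], TCP at [0.189, -0.648, 0.227] pointing down, gripper open.
Joint ranges: [-176.03, 176.03], [-82.01, 121.73], [-58.28, 71.71], [-173.87, 95.51], [-174.79, -0.11], [-173.66, 173.66]. Speed limits (degrees/s): [136.94, 136.94, 172.46, 180, 180, 180].

## Interface

Orientations are given as [roll, pitch, yaw] about the fixed x, y, z axes, in that order (R = Rz(yaw) Ry(pitch) Rx(roll)).
In Python, from plant import get_state, capture, close_job gives the robot as it stands.
- The arm moves only by the tool play_rows, never from a script. Its argument "series" is one flat list of numbers, 4 for each row, row after row: the shift along the tool's x, y, z in m, then the turn about the tool's x in rad. In form: [tx, ty, tz, spin, tx, ty, tz, spin, ...]. A call has exactly 5 rows; each row shifts and turns the commanded pose from where the row before left it, along the tool's axes as they then stand; what a row does not reach is not made up. A row lasts 1/12 s, in which the tool goes at most 41.7 mm and 7.16 degrees, less where a joint would pass 70% of its speed; a pose out of reach is approached as far as the arm can. A call is refused whole if a number of a shift passes 0.0417 or a number of a turn 0.125, either way. A call with a gripper value outside its range is refused whole. "jaw" is the opening in per cent of the stroke, from 0 (shut) to 100 (fully open), set as the call begins (left out, the last holds). The fingers move at their own pace and stop on an object; "squeeze" is the grip in N (left out, the last holds). Time passes only in rows, so rows that do not move let the fingers close, or fill a call up. It gives the time, the measured TCP pose, the force and the opening at its end, in the units of the state.
- get_state(): the state, without advancing time (a new reading comes with each control period).
- capture(name): name is "scene" or "side" or "wrist"; returns a dict with "img" (480x640x3 uint8, blue, green, red), "K" (3x3 intrinsics, pixels), "world_from_camera" (4x4, takes a point from camera to world coordinates). Camera axes: x right, y down, z forward; pixel columns grow to the right and rows downward; lengths in m; the calibration is good to about 2 mm. A picture is of the moment at which its call begins. There is no depth.
- close_job(): hands the job in, once; it reports no verdict.
The state is a dict: "time_s": time; "joints": joint angles; "qd": joint speeds; "joint_torque": joint torques, N m; "tcp_pos": TCP position; "eef_rot": TCP orientation; "contact_force": force on the tool from outside, world axes, zero at the start; "moment": the same for the moment, N m; "gripper_width": finger opening in m.
Only numpy, scipy, OpenCV 4.12 (cv2) and the standard library are available. Lean on these libraries where they do the work, as an engineer would, in place of code of your own. Each camera call takes 0.05 s, during which the arm holds its last target.

## Task

Take the swan out of the packing crate and put it, without dropping it or tipping it over, into the show case through the transfer lock, leaving the other things where they are. The case must never stand open to the hall: set the swan upright in the lock, shut the outer door (the hinged hood), and only then raise the inner door fully and push the swan right through into the case with the push rod; then draw the rod all the way back and shut the inner door fully. The rod's plate may pass the inner door only while that door is up.

Things in the scene. Friction and masses are not known exactly. Their poses are not given: they have to be found in the camera images.
- swan: White figure of a swan, 90 to 140 g, the bird with the long upright neck: 68 mm long (x, head end +x, nothing overhangs), 34 mm wide (y), 66 mm high. Origin at the centre of its underside, z up. Flat ends 12 to 36 mm up, 30 mm wide; flat parallel sides 34 mm apart from x = -27 to +19 mm, 16 to 36 mm up; above 43 mm only neck and head, x = 8 to 33 mm. In one of the crate's stalls.
- duck: White figure of a duck, thick head without a neck, 64 x 34 x 51 mm; in another stall of the crate; not to be disturbed. Origin at the centre of its underside.
- hen: White figure of a hen with a fan tail and comb, 60 x 34 x 61 mm; in the remaining stall; not to be disturbed. Origin at the centre of its underside.
- crate: Fixed open plywood crate, 144 (x) x 146 (y) x 58 mm high, walls and floor 5 mm. Two full-height dividers make three stalls, each 42 mm wide, 134 mm long along the crate's x, centred at y = -47, 0, +47 mm; each holds one bird lengthwise (head to +x), so there is finger room only at the bird's two ends. Origin: centre of its underside.
- mat: Grey felt unpacking mat fixed on the table between the crate and the lock, 110 (x) x 145 (y) x 3 mm, kept clear: a place to set a bird down and take it another way. Origin at the centre of its underside.
- lock: Fixed unit: the transfer lock, with the low glass show case (y = 58 to 360 mm, x = -110 to 110, top 108 mm up) joined to its +y end. Origin on the table under the lock's middle; its axes are called the unit's. Chamber, open above when the hood is up: inside x = -46 to +46, y = -42 (push plate drawn back) to +47 mm, floor 20 mm, rim 62 mm above the table; its base reaches y = -60 mm.
- lock_floor (a point): Point on the lock's floor in the middle of the chamber (unit's x = 0, y = 2 mm, z = 20 mm): where the swan should stand, its length along the unit's y, either end first.
- case_floor (a point): Point on the case's floor behind the doorway (unit's x = 0, y = 110 mm, z = 20 mm): about where the push rod's full stroke leaves the swan's middle.
- outer_door (a joint): Outer door: clear framed hood over the chamber (108 mm wide in x, 102 long in y, 41 high, open below and towards the inner door), hinged along the unit's x at its -y end (y = -55, 63 mm above the table). 0 = shut, 1.57 = on end, stop at 1.85 (leaning out to -y). 180 g. A stiff hinge: stays at any angle, moved by 1 to 3 N at its free end. Starts part open (0.9 to 1.75).
- outer_door_edge (a point): Middle of the free edge of the hood's top pane (5 mm thick), half-way through its thickness: with the hood shut, at the unit's y = 47 mm, 101.5 mm above the table. A wooden knob, 20 mm across, stands 17 mm out of the pane's outer face, 32 mm from this edge.
- outer_door_hinge (a point): Middle of the hood's hinge line, at the hood's lower edge.
- inner_door (a joint): Inner door: steel plate sliding straight up in the doorway at the unit's y = 52.5 mm. 0 = shut, 0.076 m = fully raised. Friction (3 N) keeps it where it is left. 130 g. Starts shut.
- inner_door_handle (a point): Grip point of the inner door's upright wooden tab: 24 mm wide (unit's x), 10 mm thick (y), top 18 mm above this point, its lower end (30 mm wide foot) 25 mm below. When shut, this point is 138 mm above the table.
- push_rod (a joint): Push rod through the lock's -y end wall: 0 = drawn back, 0.115 m = full stroke towards the case (the plate's face then stands 9 mm inside the case; it reaches the inner door at 0.092). Friction 1.5 N. Starts within 4 mm of drawn back.
- push_rod_handle (a point): Grip point of the rod's upright round wooden handle (18 mm across, from 30 mm below to 18 mm above this point, which is 104 mm above the table). Moves with the rod; drawn back it is 214 mm from the unit's origin towards -y, on the unit's centre line.
- model_car: Bystander: small olive off-road car model, 80 x 42 x 39 mm, left of the mat. Origin at the centre of its underside.
- tape_roll: Bystander: cardboard tape core lying flat, 92 mm across, 40 mm high, beyond the push rod. Origin at the centre of its underside.
- gel_tin: Bystander: tin of drying beads, 60 mm across, 85 mm high, beyond the push rod's end. Origin at the centre of its underside.
- mug: Bystander: white mug, 76 mm across, 85 mm high, at the front left. Origin at the centre of its underside.
- dust_brush: Bystander: brush 150 mm long, lying on the table at the right, beyond the crate.
- card_box: Bystander: closed cardboard box 90 x 60 x 45 mm, far left. Origin at the centre of its underside.
- doorway (a point): Middle of the inner doorway's sill (unit's x = 0, y = 52.5 mm, z = 20 mm; floors of lock and case are flush). The doorway is 52 mm wide (x), 77 mm high and runs from the unit's y = 47 to 64 mm: the swan passes only lengthwise along y.
Mind the look-alikes: they are no part of the job. Leave any turquoise look-alike of the swan alone.

How it is judged:
By the outcome, as a careful person would: the job done as asked, in the order asked, and still so for the second after the job is handed in, with the robot touching nothing.
It also fails if it takes over 72 s, if anything falls off the work surface, if the arm or the gripper's body presses on something with over 40 N, if the wrist force passes 120 N, or if a joint passes its speed limit or range.

## Working session

There is one attempt and no reset: what is moved stays moved. The work goes in short steps, Python scripts to look and compute and a tool call to move; the robot and the scene stay as the last step left them, time stands still between calls to the robot, and variables do not carry over. Pictures are saved under pics/ and viewed, and the job is handed in when it is done.

Besides the shell and the picture viewer there is one more tool, called after "Request:" by a JSON object that holds its "method" and its "body". play_rows: Moves the arm, as the interface text tells. Its arguments: {"type":"object","properties":{"series":{"type":"array","items":{"type":"number"}},"jaw":{"type":"number"},"squeeze":{"type":"number"}},"required":["series"]}

```bash
mkdir -p pics; ls; cat > h.py <<'E'
import numpy as np, cv2
from plant import get_state, capture
from scipy.spatial.transform import Rotation as R
def cap(n,f):
    c=capture(n); cv2.imwrite('pics/'+f+'.png',c['img']); np.savez('pics/'+f+'.npz',**{k:np.array(v) for k,v in c.items()}); return c
def ray(c,u,v):
    K=np.array(c['K']);T=np.array(c['world_from_camera'])
    d=T[:3,:3]@np.linalg.solve(K,[u,v,1.]); return T[:3,3],d/np.linalg.norm(d)
def onz(c,u,v,z):
    o,d=ray(c,u,v); return o+d*(z-o[2])/d[2]
def proj(c,p):
    T=np.linalg.inv(np.array(c['world_from_camera'])); q=np.array(c['K'])@(T[:3,:3]@np.array(p)+T[:3,3]); return q[:2]/q[2]
def tri(c1,uv1,c2,uv2):
    o1,d1=ray(c1,*uv1);o2,d2=ray(c2,*uv2)
    A=np.stack([d1,-d2],1);s=np.linalg.lstsq(A,o2-o1,rcond=None)[0]
    a,b=o1+s[0]*d1,o2+s[1]*d2; return (a+b)/2,np.linalg.norm(a-b)
def load(f): return dict(np.load('pics/'+f+'.npz'))
E
python3 - <<'E'
from h import *
print(get_state())
for n in ['scene','side','wrist']:
    c=cap(n,n+'0'); print(n,c['K'],c['world_from_camera'])
E
```

```text
pics
{'time_s': 0.0, 'joints': array([-5.72340539e+01,  2.05914091e+01,  6.33891631e-01, -1.93581563e-02,
       -7.01375359e+01, -1.65059521e+01]), 'qd': array([ 0.00987365, -0.13679232, -0.00205703,  0.01326752, -0.0611421 ,
       -0.07735252]), 'joint_torque': array([-1.33384838e-04, -5.82720816e+01,  2.93060714e+01,  6.99717432e+00,
        6.96364456e-03, -1.15057460e-04]), 'tcp_pos': array([ 0.18881447, -0.64753557,  0.22562629]), 'eef_rot': array([  5.66929388,  89.90321976, 111.92269557]), 'contact_force': array([-0.24538115,  0.61175861,  0.40212736]), 'moment': array([-0.01364314, -0.00237475, -0.01586804]), 'gripper_width': 0.08762806388589425}
scene [[566.97252601   0.         320.15424017]
 [  0.         566.97252601 237.99091029]
 [  0.           0.           1.        ]] [[ 0.43412254  0.62547094 -0.64832378  1.39004556]
 [ 0.90069147 -0.31502369  0.29919048 -0.42465368]
 [-0.01710239 -0.71382503 -0.70011523  1.06970787]
 [ 0.          0.          0.          1.        ]]
side [[475.28106464   0.         310.79432852]
 [  0.         475.28106464 236.70224518]
 [  0.           0.           1.        ]] [[-0.74903674 -0.40202904  0.5266086  -0.13688357]
 [-0.66221964  0.47857732 -0.57656647  0.67761341]
 [-0.02022647 -0.78060002 -0.62470352  0.83565965]
 [ 0.          0.          0.          1.        ]]
wrist [[406.10881956   0.         316.52098567]
 [  0.         406.10881956 242.0547573 ]
 [  0.           0.           1.        ]] [[-0.28091458  0.9123311   0.29789086  0.10732757]
 [ 0.95973215  0.26668469  0.0882807  -0.67183675]
 [ 0.0010983   0.31069477 -0.9505091   0.38425606]
 [ 0.          0.          0.          1.        ]]
```

View pics/scene0.png

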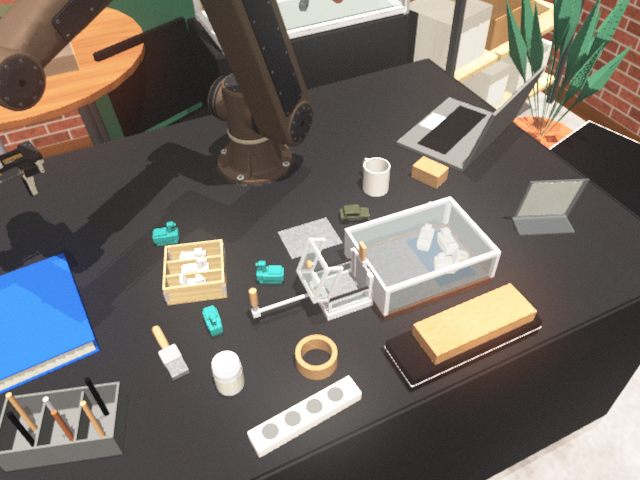

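View pics/side0.png

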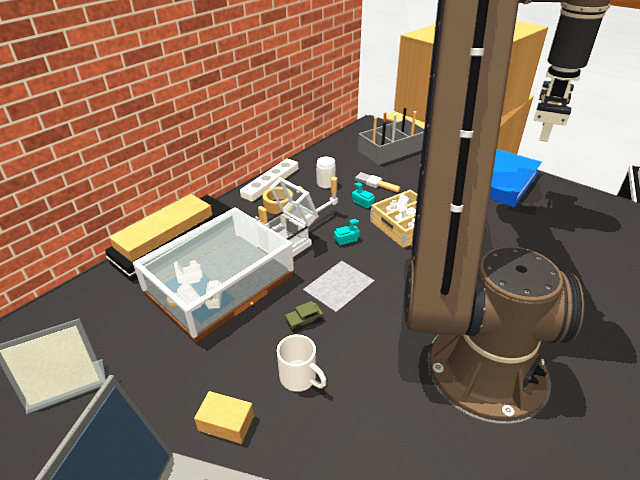

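View pics/wrist0.png

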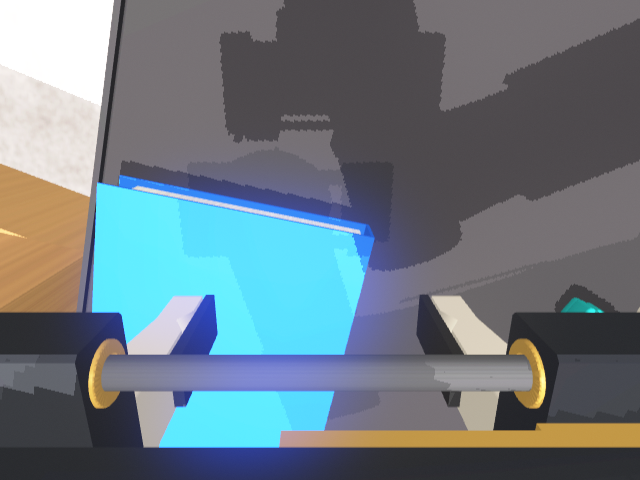

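The scene view shows the crate at about (195,271) with three white birds, the mat at (310,238), the lock and hood at (335,285) and the case at (420,255). There are turquoise look-alikes at (166,235), (270,272) and (212,320). I'll enlarge the crate and the lock.

```bash
python3 - <<'E'
import cv2
a=cv2.imread('pics/scene0.png')
cv2.imwrite('pics/c1.png',cv2.resize(a[230:310,150:240],None,fx=7,fy=7,interpolation=cv2.INTER_CUBIC))
cv2.imwrite('pics/c2.png',cv2.resize(a[220:330,240:390],None,fx=5,fy=5,interpolation=cv2.INTER_CUBIC))
b=cv2.imread('pics/side0.png')
cv2.imwrite('pics/c3.png',cv2.resize(b[160:290,230:430],None,fx=4,fy=4,interpolation=cv2.INTER_CUBIC))
E
```

```text
(no output)
```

View pics/c1.png

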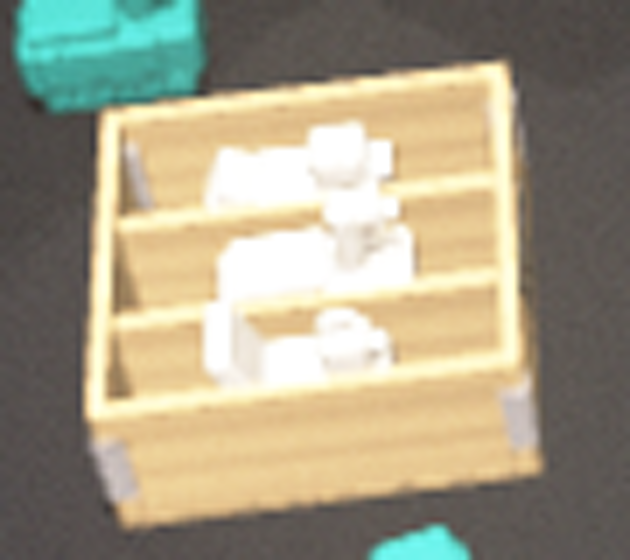

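View pics/c2.png

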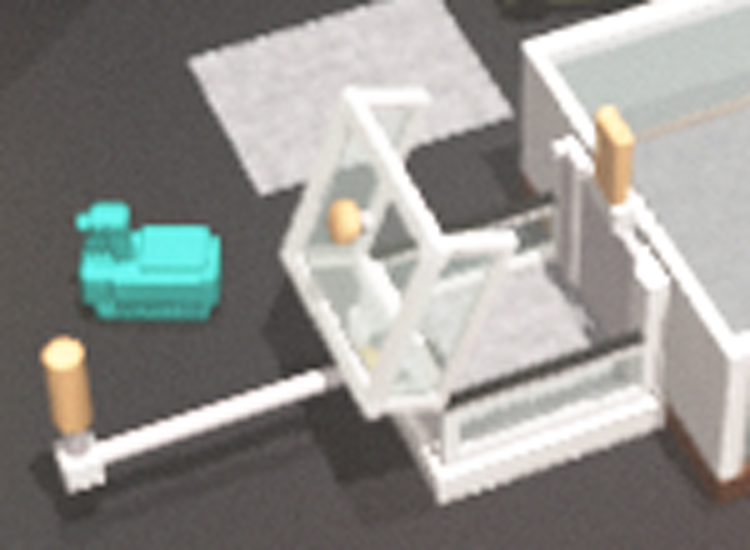

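View pics/c3.png

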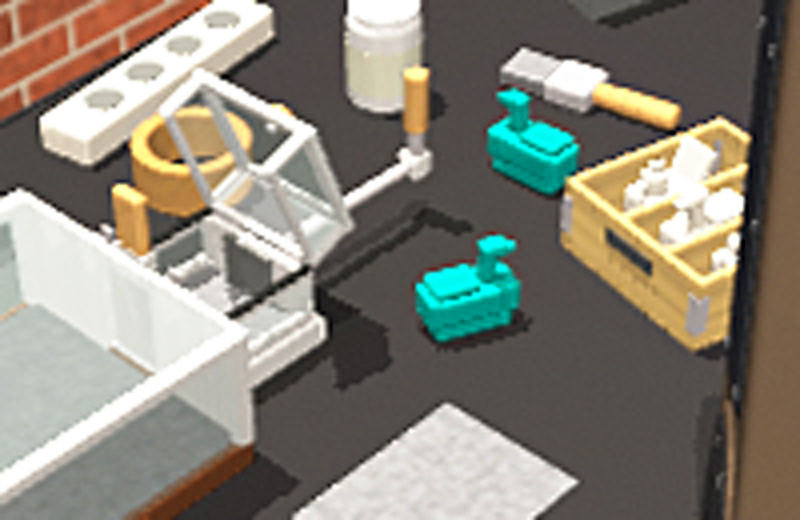

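```bash
python3 - <<'E'
from h import *
s=load('scene0'); d=load('side0')
C=[onz(s,150+x/7,230+y/7,.058) for x,y in [(105,110),(508,63),(518,360),(92,412)]]
for c in C: print('crate',c.round(4))
print('sides',[np.linalg.norm(C[i]-C[(i+1)%4]).round(4) for i in range(4)],'ctr',np.mean(C,0).round(4))
v=C[1]-C[0]+C[2]-C[3]; print('yaw',np.degrees(np.arctan2(v[1],v[0])))
v=(C[0]-C[3])+(C[1]-C[2]); print('yaw-y',np.degrees(np.arctan2(v[1],v[0])))
h=onz(s,240+64/5,220+350/5,.122);t=onz(s,240+615/5,220+112/5,.156)
print('handle',h,tri(s,(240+64/5,220+350/5),d,(230+418/4,160+72/4)))
print('tab',t,tri(s,(240+615/5,220+112/5),d,(230+128/4,160+188/4)))
v=t-h;print('yaw unit',np.degrees(np.arctan2(-v[0],v[1])),np.linalg.norm(v[:2]))
# hood corners
def S(x,y): return (240+x/5,220+y/5)
def D(x,y): return (230+x/4,160+y/4)
print('hood', tri(s,S(350,92),d,D(310,130)),tri(s,S(432,242),d,D(200,72)))
for a in [(443,500),(660,420)]: print('base0',onz(s,*S(*a),0))
M=[onz(s,*S(*a),.003) for a in [(190,60),(262,192)]];print('mat',M)
print('turq',onz(s,*S(150,310),0), onz(s,*S(95,310),0),onz(s,*S(215,312),0))
E
```

```text
crate [ 0.3017 -0.3552  0.058 ]
crate [ 0.3443 -0.2166  0.058 ]
crate [ 0.4831 -0.2601  0.058 ]
crate [ 0.4409 -0.396   0.058 ]
sides [np.float64(0.145), np.float64(0.1454), np.float64(0.1423), np.float64(0.1451)] ctr [ 0.3925 -0.307   0.058 ]
yaw 72.82350809486687
yaw-y 163.1380185157267
handle [ 0.59257179 -0.2219788   0.122     ] (array([ 0.59070641, -0.22290782,  0.12141596]), np.float64(0.003165104364874698))
tab [0.6008074  0.04683854 0.156     ] (array([0.60370388, 0.04422483, 0.15995581]), np.float64(0.0015319718912328423))
yaw unit -1.7547910795218022 0.26894346574389644
hood (array([ 0.54827137, -0.06276772,  0.17163708]), np.float64(0.002419468217554788)) (array([ 0.64935402, -0.06916212,  0.17231115]), np.float64(0.0012445814072579765))
base0 [ 0.65608904 -0.06919228  0.        ]
base0 [0.65971021 0.0454327  0.        ]
mat [array([ 0.32965083, -0.06118501,  0.003     ]), array([ 0.4379775 , -0.06599069,  0.003     ])]
turq [ 0.48467035 -0.14791945  0.        ] [ 0.47231751 -0.17259956  0.        ] [ 0.50047469 -0.11929901  0.        ]
```

```bash
cat >> h.py <<'E'
def axes():
    s=get_state(); return s,R.from_euler('xyz',s['eef_rot'],degrees=True).as_matrix()
def plan(p,jaw=None,n=5,step=.04):
    """rows to world p with tool z along world angle jaw (mod 180); shifts in the axes standing at each row's start"""
    s,M=axes(); q=s['tcp_pos'].copy(); p=np.array(p,float)
    zang=np.degrees(np.arctan2(M[1,2],M[0,2])); dn=0
    if jaw is not None: dn=(jaw-zang+90)%180-90
    spin=-np.radians(dn)   # tool x down
    k=int(max(np.ceil(np.linalg.norm(p-q)/step),np.ceil(abs(spin)/.12),1)); k=int(np.ceil(k/n)*n)
    print('t',round(s['time_s'],2),'tcp',q.round(4),'zang',round(zang,2),'down',M[:,0].round(3),'turn',round(dn,1),'j6',s['joints'][5].round(1),'F',s['contact_force'].round(1),'w',s['gripper_width'].round(4))
    d=(p-q)/k; out=[]
    for i in range(k):
        Mi=M@R.from_euler('x',spin/k*i).as_matrix()
        out.append(list((Mi.T@d).round(4))+[round(spin/k,4)])
    for i in range(0,k,n): print([float(x) for r in out[i:i+n] for x in r])
E
python3 - <<'E'
from h import *
s,M=axes(); print(M.round(3))
T=np.array(load('wrist0')['world_from_camera']);print('cam in tool',(M.T@(T[:3,3]-s['tcp_pos'])).round(3)); print((M.T@T[:3,:3]).round(3))
plan((0.42,-0.22,.30),73)
E
```

```text
[[-0.    -0.96  -0.28 ]
 [ 0.001 -0.28   0.96 ]
 [-1.     0.     0.001]]
cam in tool [-0.158  0.085 -0.   ]
[[ 0.    -0.311  0.95 ]
 [ 0.001 -0.95  -0.311]
 [ 1.     0.001  0.   ]]Traceback (most recent call last):
  File "<stdin>", line 4, in <module>
  File "h.py", line 27, in plan
    print('t',round(s['time_s'],2),'tcp',q.round(4),'zang',round(zang,2),'down',M[:,0].round(3),'turn',round(dn,1),'j6',s['joints'][5].round(1),'F',s['contact_force'].round(1),'w',s['gripper_width'].round(4))
                                                                                                                                                                                    ^^^^^^^^^^^^^^^^^^^^^^^^
AttributeError: 'float' object has no attribute 'round'
```

```bash
sed -i "s/s\['gripper_width'\].round(4)/round(s['gripper_width'],4)/" h.py; python3 - <<'E'
from h import *
plan((0.42,-0.29,.32),73)
E
```

```text
t 0.15 tcp [ 0.1889 -0.6476  0.2258] zang 106.26 down [-0.     0.001 -1.   ] turn -33.3 j6 -16.5 F [-0.5  0.3  0.4] w 0.0875
[-0.0063, -0.0215, 0.0186, 0.0387, -0.0063, -0.0207, 0.0194, 0.0387, -0.0063, -0.02, 0.0202, 0.0387, -0.0063, -0.0192, 0.0209, 0.0387, -0.0063, -0.0183, 0.0217, 0.0387]
[-0.0063, -0.0175, 0.0224, 0.0387, -0.0063, -0.0166, 0.023, 0.0387, -0.0063, -0.0157, 0.0237, 0.0387, -0.0063, -0.0148, 0.0242, 0.0387, -0.0063, -0.0138, 0.0248, 0.0387]
[-0.0063, -0.0129, 0.0253, 0.0387, -0.0063, -0.0119, 0.0258, 0.0387, -0.0063, -0.0109, 0.0262, 0.0387, -0.0063, -0.0098, 0.0266, 0.0387, -0.0063, -0.0088, 0.027, 0.0387]
```

Request:
{"method": "play_rows", "body": {"series": [-0.0063,-0.0215,0.0186,0.0387,-0.0063,-0.0207,0.0194,0.0387,-0.0063,-0.02,0.0202,0.0387,-0.0063,-0.0192,0.0209,0.0387,-0.0063,-0.0183,0.0217,0.0387], "jaw": 90, "squeeze": 20}}

```text
time_s: 0.57
tcp_pos: [0.2664, -0.5275, 0.258]
eef_rot: [29.7, 90.0, 124.8]
contact_force: [-0.3, -0.2, 0.9]
gripper_width: 0.079
```

Request:
{"method": "play_rows", "body": {"series": [-0.0063,-0.0175,0.0224,0.0387,-0.0063,-0.0166,0.023,0.0387,-0.0063,-0.0157,0.0237,0.0387,-0.0063,-0.0148,0.0242,0.0387,-0.0063,-0.0138,0.0248,0.0387]}}

```text
time_s: 0.98
tcp_pos: [0.3434, -0.4081, 0.2898]
eef_rot: [14.1, 90.0, 98.1]
contact_force: [1.7, -0.9, 1.3]
gripper_width: 0.0787
```

Request:
{"method": "play_rows", "body": {"series": [-0.0063,-0.0129,0.0253,0.0387,-0.0063,-0.0119,0.0258,0.0387,-0.0063,-0.0109,0.0262,0.0387,-0.0063,-0.0098,0.0266,0.0387,-0.0063,-0.0088,0.027,0.0387]}}

```text
time_s: 1.4
tcp_pos: [0.4204, -0.2889, 0.3213]
eef_rot: [31.2, 90.0, 104.1]
contact_force: [0.4, -0.5, -0.0]
gripper_width: 0.0792
```

```bash
python3 - <<'E'
from h import *
c=cap('wrist','w1'); s,M=axes(); print(s['tcp_pos'],s['eef_rot'],s['time_s'])
print((M.T@(c['world_from_camera'][:3,3]-s['tcp_pos'])).round(3))
E
```

```text
[ 0.42290431 -0.28660059  0.32258747] [-72.21305725  89.85181495   0.57193917] 1.45
[-0.157  0.086 -0.003]
```

View pics/w1.png

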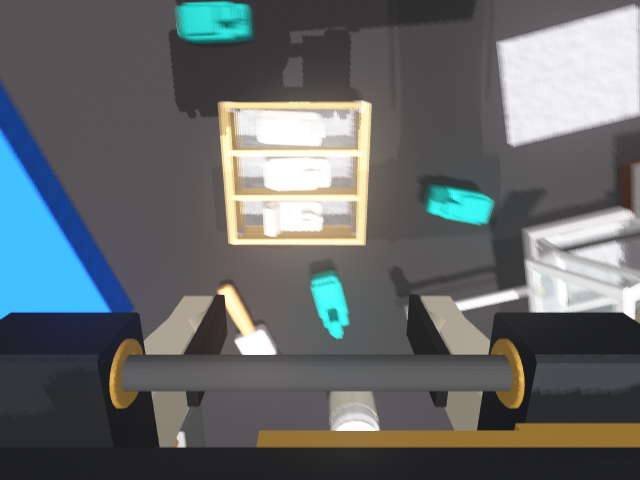

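The wrist view has the crate at (294,173). In its middle stall is the bird at (297,174), flanked by the other two at (290,128) and (293,216). I'll enlarge that to confirm it's the swan.

```bash
python3 - <<'E'
from h import *
c=load('w1');a=c['img'][90:255,205:385]
g=(255*(a/255.)**3).astype('uint8')
cv2.imwrite('pics/c4.png',cv2.resize(g,None,fx=3.6,fy=3.6,interpolation=cv2.INTER_CUBIC))
E
```

```text
(no output)
```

View pics/c4.png

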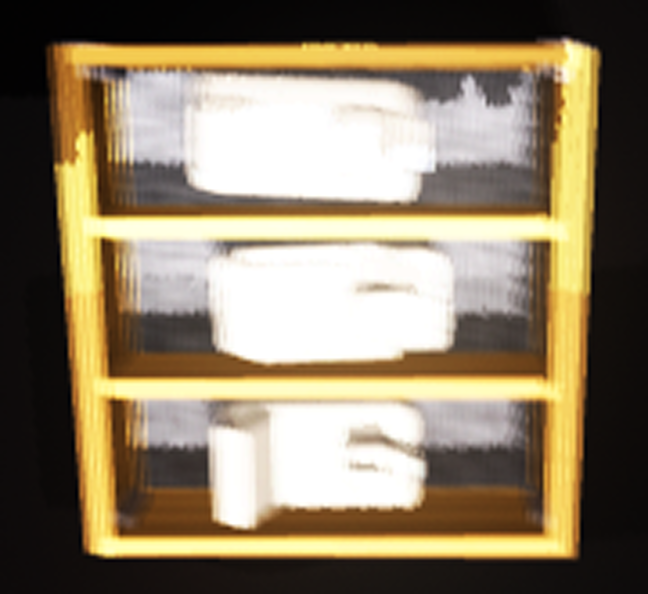

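```bash
python3 - <<'E'
from h import *
c=load('w1'); f=lambda x,y:(205+x/3.6,90+y/3.6)
C=[onz(c,*f(*p),.058) for p in [(50,45),(598,45),(578,555),(85,555)]]
print(np.round(C,4),np.mean(C,0).round(4),[np.linalg.norm(C[i]-C[(i+1)%4]).round(4) for i in range(4)])
v=C[1]-C[0]+C[2]-C[3]; print('yaw',np.degrees(np.arctan2(v[1],v[0])))
A=onz(c,*f(212,300),.035);B=onz(c,*f(455,300),.035);print(A,B,(A+B)/2,np.linalg.norm(A-B),np.degrees(np.arctan2(*(B-A)[1::-1])))
s=load('scene0'); print('proj ctr scene',proj(s,(A+B)/2), )
d1=onz(c,*f(330,228),.058);d2=onz(c,*f(330,388),.058);print('dividers',d1,d2,(d1+d2)/2)
E
```

```text
[[ 0.3051 -0.3542  0.058 ]
 [ 0.3489 -0.2112  0.058 ]
 [ 0.4892 -0.2541  0.058 ]
 [ 0.4452 -0.3975  0.058 ]] [ 0.3971 -0.3042  0.058 ] [np.float64(0.1496), np.float64(0.1467), np.float64(0.1499), np.float64(0.1467)]
yaw 72.9522018849304
[ 0.38596149 -0.33875896  0.035     ] [ 0.40757334 -0.26828038  0.035     ] [ 0.39676742 -0.30351967  0.035     ] 0.07371771387000857 72.95214336535471
proj ctr scene [197.28227803 269.94917011]
dividers [ 0.37413845 -0.29619188  0.058     ] [ 0.4179678  -0.31036514  0.058     ] [ 0.39605313 -0.30327851  0.058     ]
```

```bash
python3 - <<'E'
from h import *
plan((0.3945,-0.3055,.16),73)
E
```

```text
t 1.45 tcp [ 0.4229 -0.2866  0.3226] zang 72.79 down [ 0.003  0.    -1.   ] turn 0.2 j6 -95.1 F [2.1 1.9 0.9] w 0.0792
[0.0325, 0.0044, -0.0053, -0.0008, 0.0325, 0.0044, -0.0053, -0.0008, 0.0325, 0.0044, -0.0053, -0.0008, 0.0325, 0.0044, -0.0053, -0.0008, 0.0325, 0.0044, -0.0053, -0.0008]
```

Request:
{"method": "play_rows", "body": {"series": [0.0325,0.0044,-0.0053,-0.0008,0.0325,0.0044,-0.0053,-0.0008,0.0325,0.0044,-0.0053,-0.0008,0.0325,0.0044,-0.0053,-0.0008,0.0325,0.0044,-0.0053,-0.0008]}}

```text
time_s: 1.87
tcp_pos: [0.3908, -0.3091, 0.1573]
eef_rot: [-78.5, 90.0, -5.3]
contact_force: [1.0, 0.1, -1.0]
gripper_width: 0.0789
```

Request:
{"method": "play_rows", "body": {"series": [0,0,0,0,0,0,0,0,0,0,0,0,0,0,0,0,0,0,0,0]}}

```text
time_s: 2.28
tcp_pos: [0.3927, -0.3095, 0.1605]
eef_rot: [-94.2, 89.8, -21.0]
contact_force: [-0.5, 0.2, -0.8]
gripper_width: 0.0788
```

```bash
python3 - <<'E'
from h import *
c=cap('wrist','w2'); s,M=axes(); print(s['tcp_pos'],s['qd'].round(2),s['time_s'])
print((M.T@(c['world_from_camera'][:3,3]-s['tcp_pos'])).round(4))
a=c['img'];g=(255*(a/255.)**3).astype('uint8');cv2.imwrite('pics/c5.png',g)
plan((0.3945,-0.3055,.16),73)
E
```

```text
[ 0.39247163 -0.30940418  0.16023126] [-0.01  0.28 -0.64 -0.12  0.25  0.06] 2.3333
[-0.1588  0.0847 -0.0004]
t 2.33 tcp [ 0.3925 -0.3094  0.1602] zang 73.25 down [ 0.003 -0.001 -1.   ] turn -0.3 j6 -91.1 F [-0.  -0.3  0.9] w 0.0791
[0.0, -0.0002, 0.0009, 0.0009, 0.0, -0.0002, 0.0009, 0.0009, 0.0, -0.0002, 0.0009, 0.0009, 0.0, -0.0002, 0.0009, 0.0009, 0.0, -0.0002, 0.0009, 0.0009]
```

View pics/c5.png

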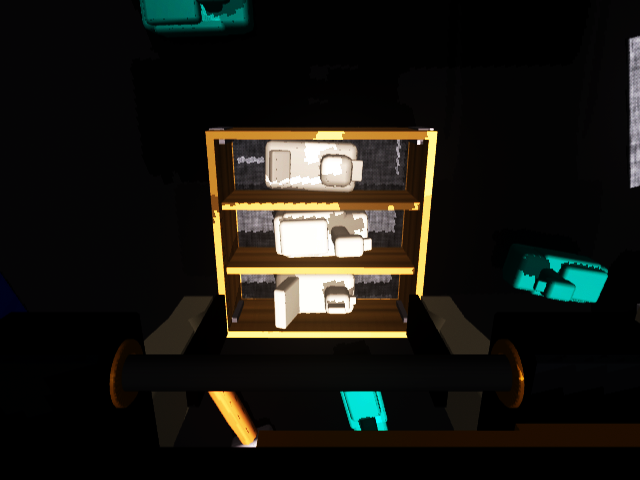

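```bash
python3 - <<'E'
from h import *
a=cv2.imread('pics/c5.png')[120:345,200:445]
cv2.imwrite('pics/c6.png',cv2.resize(a[75:160,60:190],None,fx=6,fy=6,interpolation=cv2.INTER_CUBIC))
c=load('w2')
C=[onz(c,*p,.058) for p in [(206,130),(437,130),(408,337),(228,337)]]
print(np.round(C,4),np.mean(C,0).round(4),[np.linalg.norm(C[i]-C[(i+1)%4]).round(4) for i in range(4)])
v=C[1]-C[0]+C[2]-C[3]; print('yaw',np.degrees(np.arctan2(v[1],v[0])))
E
```

```text
[[ 0.3037 -0.3547  0.058 ]
 [ 0.3448 -0.2176  0.058 ]
 [ 0.4829 -0.2669  0.058 ]
 [ 0.4451 -0.3933  0.058 ]] [ 0.3941 -0.3081  0.058 ] [np.float64(0.1432), np.float64(0.1467), np.float64(0.132), np.float64(0.1465)]
yaw 73.32558972317818
```

View pics/c6.png

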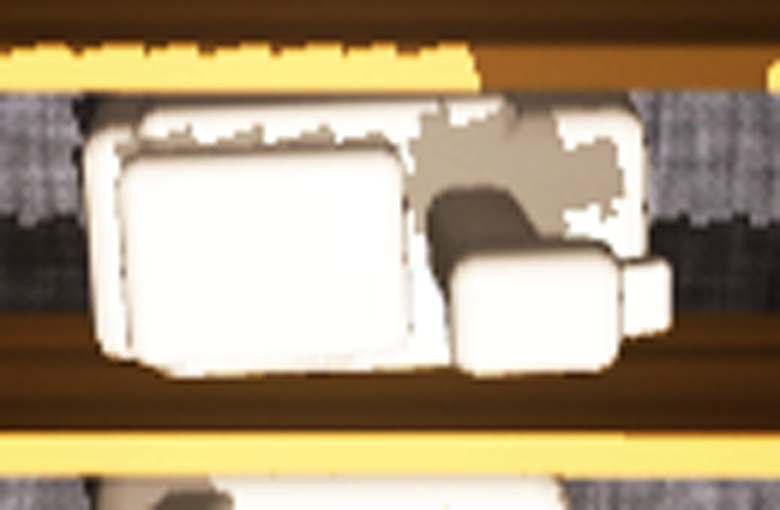

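```bash
python3 - <<'E'
from h import *
c=load('w2')
for z in (.035,.041):
    A=onz(c,260+88/6,228,z);B=onz(c,260+648/6,228,z);print(z,A.round(4),B.round(4),((A+B)/2).round(4),np.linalg.norm(A-B))
y=onz(c,320,195+110/6,.041); y2=onz(c,320,195+372/6,.048)
n=np.array([np.cos(np.radians(163.1)),np.sin(np.radians(163.1))]); print('lat',y[:2]@n,y2[:2]@n)
for ct in [(.3925,-.307),(.394,-.308)]: print('crate lat',np.array(ct)@n, 'long',np.array(ct)@[n[1],-n[0]])
m=((A+B)/2)[:2]; print('swan long',m@[n[1],-n[0]])
d=[onz(c,320,r,.058)[:2]@n for r in (206,271)];print('dividers lat',d,np.mean(d))
E
```

```text
0.035 [ 0.3817 -0.3384  0.035 ] [ 0.4012 -0.2733  0.035 ] [ 0.3914 -0.3058  0.035 ] 0.06791794507385772
0.041 [ 0.3802 -0.3373  0.041 ] [ 0.3993 -0.2736  0.041 ] [ 0.3897 -0.3054  0.041 ] 0.06648188247417466
lat -0.450944488118755 -0.48111839678026963
crate lat -0.4647949051772744 long -0.17964115931837138
crate lat -0.46652082774695913 long -0.1801619196120316
swan long -0.17892388152260458
dividers lat [np.float64(-0.44166155784896083), np.float64(-0.48773651229668985)] -0.46469903507282534
```

Confirmed: the middle bird has a narrow neck and head, with its head at (343,246) in the wrist view, so it is the swan. The duck sits above it and the fan-tailed hen below. The swan's middle is at about (0.3933, -0.3069) and its length lies at about 73°.

```bash
python3 - <<'E'
from h import *
plan((0.3933,-0.3069,.08),73)
E
```

```text
t 2.33 tcp [ 0.3925 -0.3094  0.1602] zang 73.25 down [ 0.003 -0.001 -1.   ] turn -0.3 j6 -91.1 F [-0.  -0.3  0.9] w 0.0791
[0.016, 0.0, 0.0005, 0.0009, 0.016, 0.0, 0.0005, 0.0009, 0.016, 0.0, 0.0005, 0.0009, 0.016, 0.0, 0.0005, 0.0009, 0.016, 0.0, 0.0005, 0.0009]
```

Request:
{"method": "play_rows", "body": {"series": [0.016,0.0,0.0005,0.0009,0.016,0.0,0.0005,0.0009,0.016,0.0,0.0005,0.0009,0.016,0.0,0.0005,0.0009,0.016,0.0,0.0005,0.0009]}}

```text
time_s: 2.75
tcp_pos: [0.3929, -0.3069, 0.0789]
eef_rot: [-91.0, 89.9, -18.0]
contact_force: [-0.5, -0.0, 0.6]
gripper_width: 0.0787
```

Request:
{"method": "play_rows", "body": {"series": [0,0,0,0,0,0,0,0,0,0,0,0,0,0,0,0,0,0,0,0]}}

```text
time_s: 3.17
tcp_pos: [0.3928, -0.307, 0.0797]
eef_rot: [-91.7, 89.9, -18.7]
contact_force: [0.7, 0.1, -0.7]
gripper_width: 0.0788
```

```bash
python3 - <<'E'
from h import *
plan((0.3933,-0.3069,.012),73)
E
```

```text
t 3.17 tcp [ 0.3928 -0.307   0.0797] zang 72.98 down [ 0.002 -0.001 -1.   ] turn 0.0 j6 -91.6 F [ 0.7  0.1 -0.7] w 0.0788
[0.0135, -0.0001, 0.0001, -0.0001, 0.0135, -0.0001, 0.0001, -0.0001, 0.0135, -0.0001, 0.0001, -0.0001, 0.0135, -0.0001, 0.0001, -0.0001, 0.0135, -0.0001, 0.0001, -0.0001]
```

Request:
{"method": "play_rows", "body": {"series": [0.0135,-0.0001,0,0,0.0135,-0.0001,0,0,0.0135,-0.0001,0,0,0.0135,-0.0001,0,0,0.0135,-0.0001,0,0]}}

```text
time_s: 3.58
tcp_pos: [0.3931, -0.3072, 0.0113]
eef_rot: [-90.9, 89.9, -17.9]
contact_force: [0.6, -0.1, 0.1]
gripper_width: 0.0787
```

Request:
{"method": "play_rows", "body": {"series": [0,0,0,0,0,0,0,0,0,0,0,0,0,0,0,0,0,0,0,0], "jaw": 50}}

```text
time_s: 4.0
tcp_pos: [0.393, -0.3071, 0.0119]
eef_rot: [-89.0, 89.9, -16.0]
contact_force: [0.8, -0.5, -0.6]
gripper_width: 0.068
```

```bash
python3 - <<'E'
from h import *
plan((0.3933,-0.3069,.16),73)
E
```

```text
t 4.0 tcp [ 0.393  -0.3071  0.0119] zang 72.97 down [ 0.001 -0.    -1.   ] turn 0.0 j6 -91.6 F [ 0.8 -0.5 -0.6] w 0.068
[-0.0296, -0.0001, 0.0001, -0.0001, -0.0296, -0.0001, 0.0001, -0.0001, -0.0296, -0.0001, 0.0001, -0.0001, -0.0296, -0.0001, 0.0001, -0.0001, -0.0296, -0.0001, 0.0001, -0.0001]
```

Request:
{"method": "play_rows", "body": {"series": [-0.015,0,0,0,-0.033,0,0,0,-0.034,0,0,0,-0.034,0,0,0,-0.03,0,0,0]}}

```text
time_s: 4.42
tcp_pos: [0.3925, -0.307, 0.1599]
eef_rot: [-94.2, 89.9, -21.2]
contact_force: [0.8, 0.4, -1.6]
gripper_width: 0.0682
```

```bash
python3 - <<'E'
from h import *
s=load('scene0'); a=s['img']
for p in [(278,237),(292,258),(343,242),(325,220)]: print('mat',onz(s,*p,.003).round(4))
for p in [(340,220),(369,220),(355,208)]: print('car',onz(s,*p,.0).round(4))
plan((0.412,-0.005,.13),88.2)
E
```

```text
mat [ 0.3477 -0.0687  0.003 ]
mat [ 0.4362 -0.0663  0.003 ]
mat [0.4434 0.079  0.003 ]
mat [0.344  0.0742 0.003 ]
car [0.3599 0.1129 0.    ]
car [0.3962 0.1847 0.    ]
car [0.3343 0.1739 0.    ]
t 4.42 tcp [ 0.3925 -0.307   0.1599] zang 72.98 down [ 0.002 -0.001 -1.   ] turn 15.2 j6 -91.6 F [ 0.8  0.4 -1.6] w 0.0682
[0.003, 0.007, 0.0294, -0.0266, 0.003, 0.0062, 0.0296, -0.0266, 0.003, 0.0054, 0.0298, -0.0266, 0.003, 0.0046, 0.0299, -0.0266, 0.003, 0.0038, 0.03, -0.0266]
[0.003, 0.003, 0.0301, -0.0266, 0.003, 0.0022, 0.0302, -0.0266, 0.003, 0.0014, 0.0302, -0.0266, 0.003, 0.0006, 0.0303, -0.0266, 0.003, -0.0002, 0.0303, -0.0266]
```

Request:
{"method": "play_rows", "body": {"series": [0.003,0.007,0.0294,-0.0266,0.003,0.0062,0.0296,-0.0266,0.003,0.0054,0.0298,-0.0266,0.003,0.0046,0.0299,-0.0266,0.003,0.0038,0.03,-0.0266]}}

```text
time_s: 4.83
tcp_pos: [0.402, -0.1548, 0.1426]
eef_rot: [-71.4, 89.9, 9.2]
contact_force: [0.6, -0.2, -1.1]
gripper_width: 0.0682
```

Request:
{"method": "play_rows", "body": {"series": [0.003,0.003,0.0301,-0.0266,0.003,0.0022,0.0302,-0.0266,0.003,0.0014,0.0302,-0.0266,0.003,0.0006,0.0303,-0.0266,0.003,-0.0002,0.0303,-0.0266]}}

```text
time_s: 5.25
tcp_pos: [0.4118, -0.0034, 0.1276]
eef_rot: [-59.8, 89.9, 28.5]
contact_force: [1.6, -0.1, -0.6]
gripper_width: 0.0681
```

```bash
python3 - <<'E'
from h import *
plan((0.412,-0.005,.02),88.2)
E
```

```text
t 5.25 tcp [ 0.4118 -0.0034  0.1276] zang 88.29 down [ 0.001  0.001 -1.   ] turn -0.1 j6 -119.0 F [ 1.6 -0.1 -0.6] w 0.0681
[0.0215, -0.0, -0.0003, 0.0003, 0.0215, -0.0, -0.0003, 0.0003, 0.0215, -0.0, -0.0003, 0.0003, 0.0215, -0.0, -0.0003, 0.0003, 0.0215, -0.0, -0.0003, 0.0003]
```

Request:
{"method": "play_rows", "body": {"series": [0.026,0,0,0,0.026,0,0,0,0.026,0,0,0,0.023,0,0,0,0.012,0,0,0]}}

```text
time_s: 5.67
tcp_pos: [0.4109, -0.0052, 0.0124]
eef_rot: [110.3, 89.9, -161.5]
contact_force: [1.1, 0.7, -0.5]
gripper_width: 0.068
```

Request:
{"method": "play_rows", "body": {"series": [0.0015,0,0,0,0.001,0,0,0,0,0,0,0,0,0,0,0,0,0,0,0]}}

```text
time_s: 6.08
tcp_pos: [0.4128, -0.0046, 0.0126]
eef_rot: [-63.2, 89.9, 25.0]
contact_force: [0.3, -0.2, -0.9]
gripper_width: 0.0684
```

Request:
{"method": "play_rows", "body": {"series": [0.001,0,0,0,0.001,0,0,0,0,0,0,0,0,0,0,0,0,0,0,0]}}

```text
time_s: 6.5
tcp_pos: [0.412, -0.0049, 0.0096]
eef_rot: [-68.5, 90.0, 19.7]
contact_force: [-0.8, 0.1, -0.8]
gripper_width: 0.0681
```

Request:
{"method": "play_rows", "body": {"series": [0.0005,0,0,0,0,0,0,0,0,0,0,0,0,0,0,0,0,0,0,0], "jaw": 95}}

```text
time_s: 6.92
tcp_pos: [0.412, -0.0049, 0.0091]
eef_rot: [-71.1, 90.0, 17.1]
contact_force: [1.0, -0.1, -0.4]
gripper_width: 0.083
```

Request:
{"method": "play_rows", "body": {"series": [-0.01,0,0,0,-0.02,0,0,0,-0.035,0,0,0,-0.035,0,0,0,-0.03,0,0,0]}}

```text
time_s: 7.33
tcp_pos: [0.4119, -0.0051, 0.1412]
eef_rot: [-82.3, 90.0, 5.9]
contact_force: [1.7, 1.1, -0.3]
gripper_width: 0.0833
```

```bash
python3 - <<'E'
from h import *
c=cap('wrist','w3');g=(255*(c['img']/255.)**2).astype('uint8');cv2.imwrite('pics/c7.png',g)
plan((0.4125,-0.015,.12),178.2)
E
```

```text
t 7.38 tcp [ 0.4151 -0.0043  0.1465] zang 88.3 down [ 0.008  0.002 -1.   ] turn 89.9 j6 -118.8 F [3.  0.6 6. ] w 0.0833
[0.0018, 0.0002, -0.0007, -0.1046, 0.0018, 0.0002, -0.0007, -0.1046, 0.0018, 0.0003, -0.0007, -0.1046, 0.0018, 0.0004, -0.0006, -0.1046, 0.0018, 0.0004, -0.0006, -0.1046]
[0.0018, 0.0005, -0.0005, -0.1046, 0.0018, 0.0006, -0.0005, -0.1046, 0.0018, 0.0006, -0.0004, -0.1046, 0.0018, 0.0007, -0.0004, -0.1046, 0.0018, 0.0007, -0.0003, -0.1046]
[0.0018, 0.0007, -0.0002, -0.1046, 0.0018, 0.0007, -0.0001, -0.1046, 0.0018, 0.0007, -0.0001, -0.1046, 0.0018, 0.0007, 0.0, -0.1046, 0.0018, 0.0007, 0.0001, -0.1046]
```

View pics/c7.png

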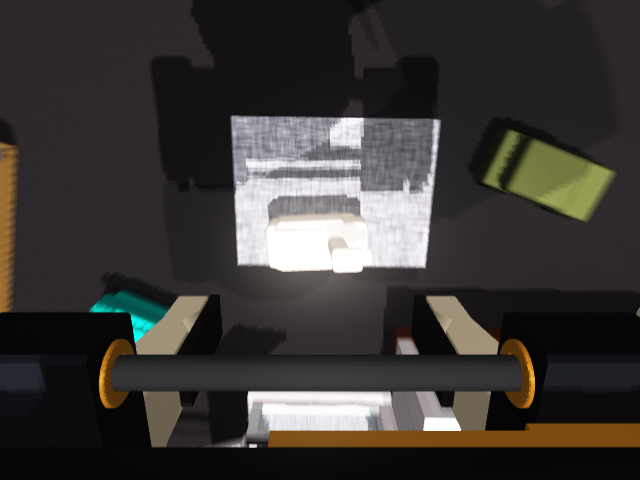

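Request:
{"method": "play_rows", "body": {"series": [0.0015,0.0002,-0.0007,-0.1046,0.0015,0.0002,-0.0007,-0.1046,0.0015,0.0003,-0.0007,-0.1046,0.0015,0.0004,-0.0006,-0.1046,0.0015,0.0004,-0.0006,-0.1046]}}

```text
time_s: 7.8
tcp_pos: [0.411, -0.0085, 0.1315]
eef_rot: [-59.4, 90.0, 59.0]
contact_force: [-0.7, -0.8, -1.3]
gripper_width: 0.0833
```

Request:
{"method": "play_rows", "body": {"series": [0.0018,0.0005,-0.0005,-0.1046,0.0018,0.0006,-0.0005,-0.1046,0.0018,0.0006,-0.0004,-0.1046,0.0018,0.0007,-0.0004,-0.1046,0.0018,0.0007,-0.0003,-0.1046]}}

```text
time_s: 8.22
tcp_pos: [0.41, -0.0122, 0.1224]
eef_rot: [12.0, 90.0, 160.4]
contact_force: [0.8, 0.1, -0.1]
gripper_width: 0.0834
```

Request:
{"method": "play_rows", "body": {"series": [0.0018,0.0007,-0.0002,-0.1046,0.0018,0.0007,-0.0001,-0.1046,0.0018,0.0007,-0.0001,-0.1046,0.0018,0.0007,0.0,-0.1046,0.0018,0.0007,0.0001,-0.1046]}}

```text
time_s: 8.63
tcp_pos: [0.409, -0.0157, 0.1134]
eef_rot: [-9.0, 90.0, 169.4]
contact_force: [-0.2, 0.3, 0.4]
gripper_width: 0.0831
```

```bash
python3 - <<'E'
from h import *
c=cap('wrist','w4');g=(255*(c['img']/255.)**2).astype('uint8');cv2.imwrite('pics/c8.png',g)
plan((0.412,-0.013,.05),178.2)
E
```

```text
t 8.68 tcp [ 0.4088 -0.0157  0.1131] zang 178.82 down [-0.001 -0.    -1.   ] turn -0.6 j6 -26.9 F [-0.7 -0.2 -0.3] w 0.0831
[0.0126, -0.0006, -0.0006, 0.0022, 0.0126, -0.0006, -0.0006, 0.0022, 0.0126, -0.0006, -0.0006, 0.0022, 0.0126, -0.0006, -0.0006, 0.0022, 0.0126, -0.0006, -0.0006, 0.0022]
```

View pics/c8.png

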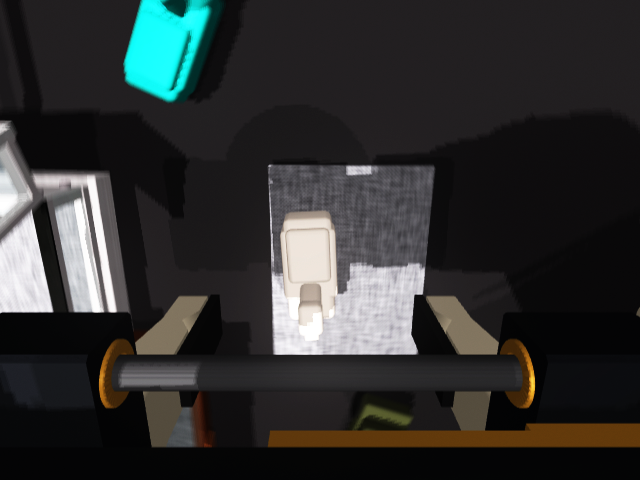

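```bash
python3 - <<'E'
from h import *
c=load('w4')
print('tail',onz(c,309,213,.036),'sides',onz(c,283,250,.039),onz(c,336,250,.039),onz(c,283,290,.039),onz(c,335,290,.039),'head',onz(c,312,318,.065))
E
```

```text
tail [ 0.412571   -0.04203734  0.036     ] sides [ 0.42902663 -0.02012396  0.039     ] [ 0.39685758 -0.01926258  0.039     ] [0.43041987 0.00642217 0.039     ] [0.39780192 0.00729505 0.039     ] head [0.41211563 0.01237819 0.065     ]
```

Request:
{"method": "play_rows", "body": {"series": [0.0126,-0.0004,-0.0008,0.0022,0.0126,-0.0004,-0.0008,0.0022,0.0126,-0.0004,-0.0008,0.0022,0.0126,-0.0004,-0.0008,0.0022,0.0126,-0.0004,-0.0008,0.0022]}}

```text
time_s: 9.1
tcp_pos: [0.4133, -0.0137, 0.0501]
eef_rot: [-151.2, 90.0, 26.1]
contact_force: [-0.0, 0.2, -0.1]
gripper_width: 0.0835
```

```bash
python3 - <<'E'
from h import *
plan((0.413,-0.014,.010),178.2)
E
```

```text
t 9.1 tcp [ 0.4133 -0.0137  0.0501] zang 177.31 down [ 0.  0. -1.] turn 0.9 j6 -28.4 F [-0.   0.2 -0.1] w 0.0835
[0.008, 0.0001, 0.0001, -0.0031, 0.008, 0.0001, 0.0001, -0.0031, 0.008, 0.0001, 0.0001, -0.0031, 0.008, 0.0001, 0.0001, -0.0031, 0.008, 0.0001, 0.0001, -0.0031]
```

Request:
{"method": "play_rows", "body": {"series": [0.008,0,0,-0.003,0.008,0,0,-0.003,0.008,0,0,-0.003,0.008,0,0,-0.003,0.008,0,0,-0.003]}}

```text
time_s: 9.52
tcp_pos: [0.4134, -0.0136, 0.0101]
eef_rot: [-154.4, 90.0, 24.0]
contact_force: [0.3, 0.1, -0.1]
gripper_width: 0.0833
```

Request:
{"method": "play_rows", "body": {"series": [0,0,0,0,0,0,0,0,0,0,0,0,0,0,0,0,0,0,0,0], "jaw": 10}}

```text
time_s: 9.93
tcp_pos: [0.4136, -0.0136, 0.011]
eef_rot: [-154.2, 89.9, 24.2]
contact_force: [-0.3, -0.3, 0.6]
gripper_width: 0.0553
```

Request:
{"method": "play_rows", "body": {"series": [0,0,0,0,0,0,0,0,0,0,0,0,0,0,0,0,0,0,0,0]}}

```text
time_s: 10.35
tcp_pos: [0.4134, -0.0137, 0.0107]
eef_rot: [-160.7, 90.0, 17.6]
contact_force: [-0.8, 1.2, 3.2]
gripper_width: 0.0342
```

The swan is standing on the mat with the fingers around its sides. The hood has to open further before I can lower the bird in, so I'll release the swan, deal with the hood first, and look at the lock from above on the way.

Request:
{"method": "play_rows", "body": {"series": [0,0,0,0,0,0,0,0,0,0,0,0,0,0,0,0,0,0,0,0], "jaw": 95}}

```text
time_s: 10.77
tcp_pos: [0.4132, -0.0137, 0.0105]
eef_rot: [23.0, 90.0, -158.7]
contact_force: [-0.3, -0.1, -0.3]
gripper_width: 0.0621
```

Request:
{"method": "play_rows", "body": {"series": [-0.01,0,0,0,-0.03,0,0,0,-0.04,0,0,0,-0.04,0,0,0,-0.04,0,0,0]}}

```text
time_s: 11.18
tcp_pos: [0.4126, -0.014, 0.1724]
eef_rot: [19.7, 90.0, -161.9]
contact_force: [2.5, 0.5, 0.3]
gripper_width: 0.0826
```

```bash
python3 - <<'E'
from h import *
plan((0.598,-0.06,.34),178.2)
E
```

```text
t 11.18 tcp [ 0.4126 -0.014   0.1724] zang 178.34 down [-0. -0. -1.] turn -0.1 j6 -27.4 F [2.5 0.5 0.3] w 0.0826
[-0.0168, 0.0041, -0.0187, 0.0002, -0.0168, 0.0041, -0.0187, 0.0002, -0.0168, 0.0041, -0.0187, 0.0002, -0.0168, 0.004, -0.0187, 0.0002, -0.0168, 0.004, -0.0187, 0.0002]
[-0.0168, 0.004, -0.0187, 0.0002, -0.0168, 0.004, -0.0187, 0.0002, -0.0168, 0.004, -0.0187, 0.0002, -0.0168, 0.004, -0.0187, 0.0002, -0.0168, 0.004, -0.0187, 0.0002]
```

Request:
{"method": "play_rows", "body": {"series": [-0.0168,0.004,-0.0187,0,-0.0168,0.004,-0.0187,0,-0.0168,0.004,-0.0187,0,-0.0168,0.004,-0.0187,0,-0.0168,0.004,-0.0187,0], "jaw": 0}}

```text
time_s: 11.6
tcp_pos: [0.5067, -0.0367, 0.2554]
eef_rot: [-112.1, 90.0, 66.3]
contact_force: [0.4, 0.3, 0.3]
gripper_width: 0.0556
```

Request:
{"method": "play_rows", "body": {"series": [-0.0168,0.004,-0.0187,0,-0.0168,0.004,-0.0187,0,-0.0168,0.004,-0.0187,0,-0.0168,0.004,-0.0187,0,-0.0168,0.004,-0.0187,0]}}

```text
time_s: 12.02
tcp_pos: [0.5996, -0.0594, 0.3391]
eef_rot: [-9.6, 90.0, 168.7]
contact_force: [0.5, 0.1, 0.1]
gripper_width: 0.022
```

Request:
{"method": "play_rows", "body": {"series": [0,0,0,0,0,0,0,0,0,0,0,0,0,0,0,0,0,0,0,0]}}

```text
time_s: 12.43
tcp_pos: [0.5981, -0.0589, 0.3381]
eef_rot: [-1.3, 90.0, 177.1]
contact_force: [-0.3, -0.2, 0.1]
gripper_width: 0.0005
```

```bash
python3 - <<'E'
from h import *
c=cap('wrist','w5');g=(255*(c['img']/255.)**2).astype('uint8');cv2.imwrite('pics/c9.png',g)
print(get_state()['tcp_pos'])
E
```

```text
[ 0.59824092 -0.05895144  0.33829582]
```

View pics/c9.png

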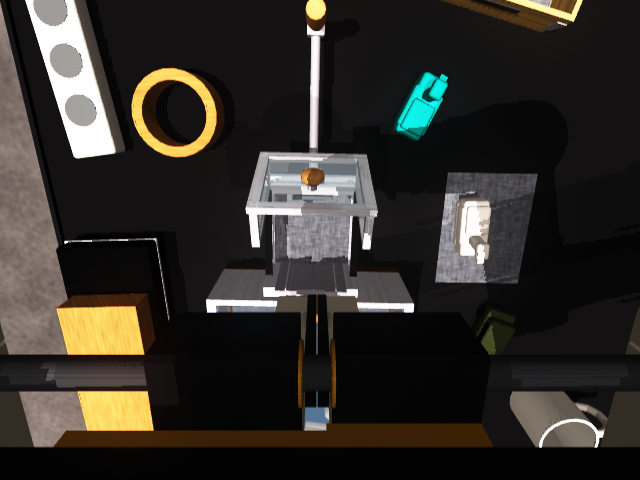

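```bash
python3 - <<'E'
from h import *
c=load('w5')
h=onz(c,316,9,.122); e1=onz(c,247,211,.172);e2=onz(c,377,213,.172); print(h,e1,e2,np.linalg.norm(e1-e2),(e1+e2)/2)
m=(e1+e2)/2; v=m-h; print('yaw',np.degrees(np.arctan2(-v[0],v[1])), np.degrees(np.arctan2(*(e1-e2)[1::-1])))
# case -y wall top front edge z .108
a=onz(c,207,306,.108);b=onz(c,413,303,.108);print(a,b,(a+b)/2,np.linalg.norm(a-b),np.degrees(np.arctan2(*(a-b)[1::-1])))
kn=onz(c,313,177,.15);print('knob',kn)
E
python3 - <<'E'
import cv2
a=cv2.imread('pics/c9.png'); cv2.imwrite('pics/c10.png',cv2.resize(a[140:330,195:425],None,fx=3.4,fy=3.1,interpolation=cv2.INTER_CUBIC))
E
```

```text
[ 0.59361242 -0.22199877  0.122     ] [ 0.65456301 -0.06640704  0.172     ] [ 0.54793021 -0.06175723  0.172     ] 0.10673412948057145 [ 0.60124661 -0.06408214  0.172     ]
yaw -2.7677030539823253 -2.4968448477137053
[0.71695892 0.0509644  0.108     ] [0.49861198 0.05354488 0.108     ] [0.60778545 0.05225464 0.108     ] 0.21836218394140527 -0.6771036045551992
knob [ 0.5998754 -0.0893018  0.15     ]
```

View pics/c10.png

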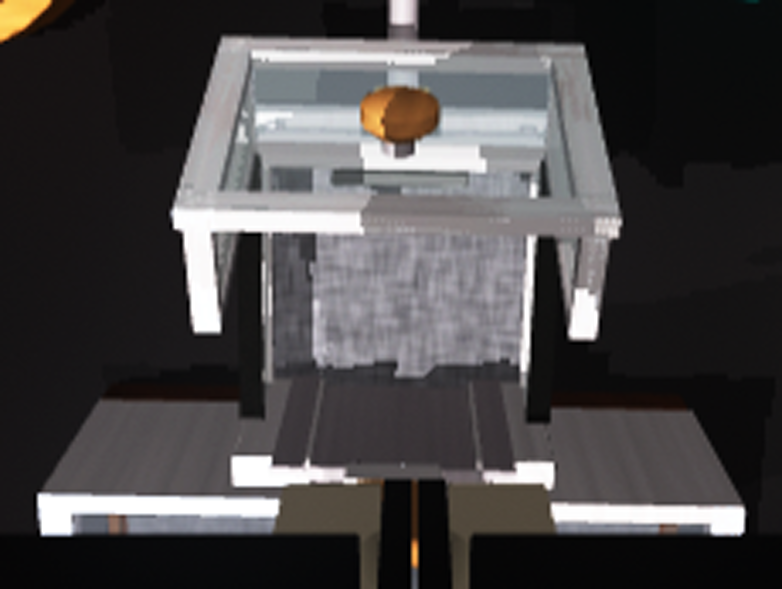

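```bash
python3 - <<'E'
from h import *
plan((0.601,-0.022,.142),177.6)
E
```

```text
t 12.48 tcp [ 0.5982 -0.059   0.3383] zang 178.36 down [-0.001  0.    -1.   ] turn -0.8 j6 -14.6 F [-0.3  1.   0.6] w 0.0008
[0.0393, -0.0074, -0.0004, 0.0027, 0.0393, -0.0074, -0.0003, 0.0027, 0.0393, -0.0074, -0.0003, 0.0027, 0.0393, -0.0074, -0.0003, 0.0027, 0.0393, -0.0074, -0.0003, 0.0027]
```

Request:
{"method": "play_rows", "body": {"series": [0.0393,-0.01,-0.0004,0.0027,0.0393,-0.01,-0.0003,0.0027,0.0393,-0.008,-0.0003,0.0027,0.0393,-0.005,-0.0003,0.0027,0.0393,-0.004,-0.0003,0.0027]}}

```text
time_s: 12.9
tcp_pos: [0.6012, -0.0216, 0.1409]
eef_rot: [-157.7, 89.9, 19.9]
contact_force: [1.6, 0.1, -0.7]
gripper_width: 0.0004
```

```bash
python3 - <<'E'
from h import *
plan((0.5982,-0.095,.137),177.6)
E
```

```text
t 12.9 tcp [ 0.6012 -0.0216  0.1409] zang 177.6 down [ 0.001  0.    -1.   ] turn 0.0 j6 -18.9 F [ 1.6  0.1 -0.7] w 0.0004
[0.0008, 0.0147, -0.0, -0.0, 0.0008, 0.0147, -0.0, -0.0, 0.0008, 0.0147, -0.0, -0.0, 0.0008, 0.0147, -0.0, -0.0, 0.0008, 0.0147, -0.0, -0.0]
```

Pushing the hood open towards -y in two steps.

Request:
{"method": "play_rows", "body": {"series": [0.001,0.01,0,0,0,0.01,0,0,0,0.01,0,0,0,0.01,0,0,0,0.01,0,0]}}

```text
time_s: 13.32
tcp_pos: [0.6008, -0.0733, 0.1434]
eef_rot: [-166.3, 89.8, 11.2]
contact_force: [0.3, 2.3, -1.1]
gripper_width: 0.0004
```

Request:
{"method": "play_rows", "body": {"series": [0.001,0.005,0,0,0.001,0.005,0,0,0,0.005,0,0,0,0.005,0,0,0,0.004,0,0]}}

```text
time_s: 13.73
tcp_pos: [0.5985, -0.0965, 0.139]
eef_rot: [-49.2, 90.0, 128.3]
contact_force: [0.5, 1.9, -1.2]
gripper_width: 0.0003
```

```bash
python3 - <<'E'
from h import *
c=cap('scene','s2'); cv2.imwrite('pics/c11.png',cv2.resize(c['img'][180:330,220:400],None,fx=4,fy=4,interpolation=cv2.INTER_CUBIC))
E
```

```text
(no output)
```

View pics/c11.png

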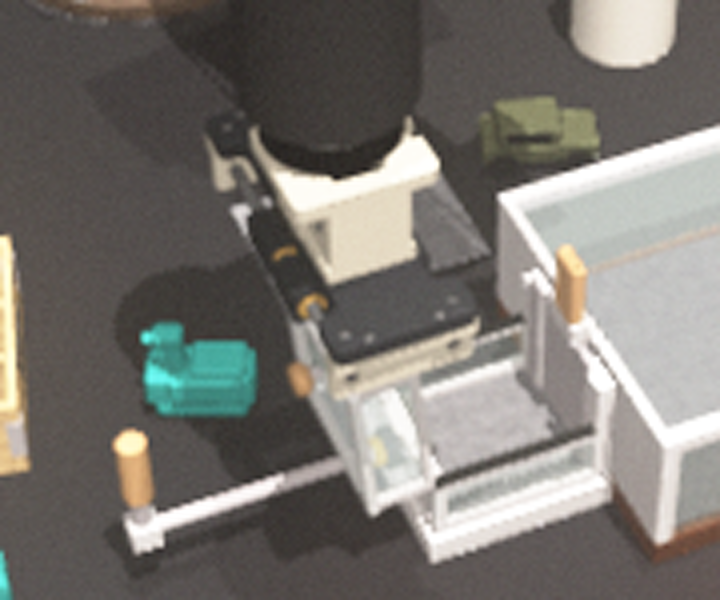

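Request:
{"method": "play_rows", "body": {"series": [-0.004,-0.03,0,0,-0.035,-0.02,0,0,-0.04,-0.01,0,0,-0.04,0,0,0,-0.04,0,0,0]}}

```text
time_s: 14.2
tcp_pos: [0.6009, -0.0356, 0.3001]
eef_rot: [66.3, 90.0, -116.0]
contact_force: [1.1, -0.2, -0.4]
gripper_width: 0.0005
```

Request:
{"method": "play_rows", "body": {"series": [-0.02,0.01,0,0,0,0,0,0,0,0,0,0,0,0,0,0,0,0,0,0]}}

```text
time_s: 14.62
tcp_pos: [0.6002, -0.0462, 0.3166]
eef_rot: [11.0, 89.9, -171.5]
contact_force: [0.2, -1.0, -0.6]
gripper_width: 0.0002
```

```bash
python3 - <<'E'
from h import *
c=cap('wrist','w6');g=(255*(c['img']/255.)**2).astype('uint8')
print(get_state()['tcp_pos'],get_state()['time_s'])
cv2.imwrite('pics/c12.png',cv2.resize(g[100:340,190:430],None,fx=3,fy=2.5,interpolation=cv2.INTER_CUBIC))
E
```

```text
[ 0.60024044 -0.04616363  0.31660647] 14.6667
```

View pics/c12.png

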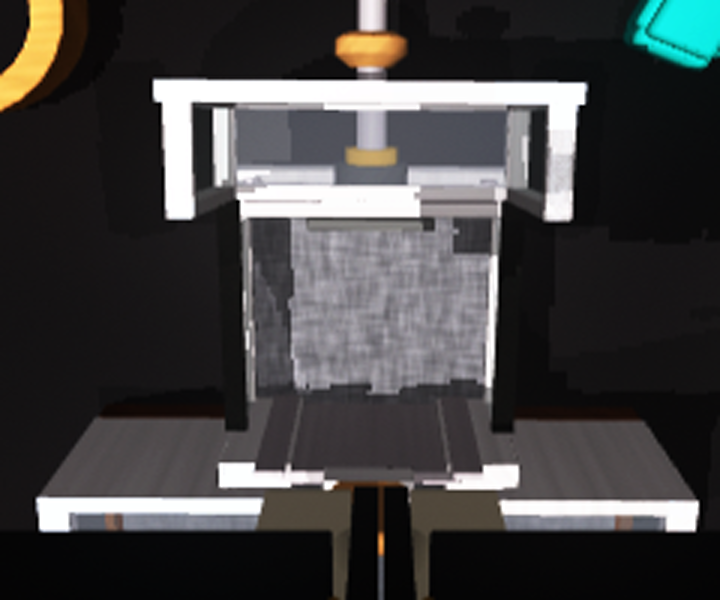

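```bash
python3 - <<'E'
from h import *
c=load('w6'); f=lambda x,y:(190+x/3,100+y/2.5)
P=[onz(c,*f(*p),.062) for p in [(242,225),(499,225),(247,425),(491,425)]]
print(np.round(P,4)); a=(P[0]+P[1])/2;b=(P[2]+P[3])/2; print('mid',a,b,'w',np.linalg.norm(P[0]-P[1]),np.linalg.norm(P[2]-P[3]),'yaw',np.degrees(np.arctan2(-(b-a)[0],(b-a)[1])))
fl=[onz(c,*f(*p),.02) for p in [(370,230),(370,395)]];print('floor ends',fl)
e=[onz(c,*f(*p),.160) for p in [(153,90),(587,90)]];print('hood edge',e,np.linalg.norm(e[0]-e[1]),np.mean(e,0),'yaw',np.degrees(np.arctan2(*(e[0]-e[1])[1::-1])))
t=[onz(c,*f(*p),.1) for p in [(219,470),(518,470)]];print('frame top',t,np.linalg.norm(t[0]-t[1]),np.mean(t,0))
g=[onz(c,*f(*p),.108) for p in [(38,498),(698,500)]];print('case',g,np.linalg.norm(g[0]-g[1]),np.mean(g,0),'yaw',np.degrees(np.arctan2(*(g[0]-g[1])[1::-1])))
E
```

```text
[[ 0.6461 -0.0547  0.062 ]
 [ 0.5582 -0.051   0.062 ]
 [ 0.651   0.0336  0.062 ]
 [ 0.5621  0.0374  0.062 ]]
mid [ 0.60215292 -0.05282191  0.062     ] [0.60656973 0.03548122 0.062     ] w 0.0879907223682439 0.08902712179650388 yaw -2.8634718633717307
floor ends [array([ 0.60300474, -0.04258501,  0.02      ]), array([0.60650344, 0.03703048, 0.02      ])]
hood edge [array([ 0.65354557, -0.11463219,  0.16      ]), array([ 0.54482101, -0.11010479,  0.16      ])] 0.10881878412745945 [ 0.59918329 -0.11236849  0.16      ] yaw -2.3844753715316007
frame top [array([0.65691809, 0.03753506, 0.1       ]), array([0.55646192, 0.04180689, 0.1       ])] 0.10054695427710045 [0.60669001 0.03967098 0.1       ]
case [array([0.7166543 , 0.04353699, 0.108     ]), array([0.49756141, 0.05375088, 0.108     ])] 0.2193308407313156 [0.60710785 0.04864393 0.108     ] yaw -2.669139871400777
```

```bash
python3 - <<'E'
from h import *
plan((0.4134,-0.0136,.10),178.2)
E
```

```text
t 14.67 tcp [ 0.6002 -0.0462  0.3166] zang 177.57 down [-0.003 -0.    -1.   ] turn 0.6 j6 -16.6 F [ 0.1  0.5 -0.1] w 0.0003
[0.0217, -0.0025, 0.0188, -0.0011, 0.0217, -0.0025, 0.0187, -0.0011, 0.0217, -0.0025, 0.0187, -0.0011, 0.0217, -0.0025, 0.0187, -0.0011, 0.0217, -0.0026, 0.0187, -0.0011]
[0.0217, -0.0026, 0.0187, -0.0011, 0.0217, -0.0026, 0.0187, -0.0011, 0.0217, -0.0026, 0.0187, -0.0011, 0.0217, -0.0026, 0.0187, -0.0011, 0.0217, -0.0027, 0.0187, -0.0011]
```

Request:
{"method": "play_rows", "body": {"series": [0.0215,-0.0025,0.0188,-0.001,0.0215,-0.0025,0.0187,-0.001,0.0215,-0.0025,0.0187,-0.001,0.0215,-0.0025,0.0187,-0.001,0.0215,-0.0026,0.0187,-0.001], "jaw": 70}}

```text
time_s: 15.08
tcp_pos: [0.5063, -0.0299, 0.2086]
eef_rot: [20.7, 89.9, -161.5]
contact_force: [0.4, 0.8, 1.2]
gripper_width: 0.0279
```

Request:
{"method": "play_rows", "body": {"series": [0.0215,-0.0026,0.0187,-0.001,0.0215,-0.0026,0.0187,-0.001,0.0215,-0.0026,0.0187,-0.001,0.0215,-0.0026,0.0187,-0.001,0.0215,-0.0027,0.0187,-0.001]}}

```text
time_s: 15.5
tcp_pos: [0.4133, -0.0136, 0.1016]
eef_rot: [30.8, 89.9, -151.0]
contact_force: [-0.4, 1.3, -0.2]
gripper_width: 0.0593
```

Request:
{"method": "play_rows", "body": {"series": [0,0,0,0,0,0,0,0,0,0,0,0,0,0,0,0,0,0,0,0]}}

```text
time_s: 15.92
tcp_pos: [0.4159, -0.0132, 0.1036]
eef_rot: [-162.6, 89.9, 15.5]
contact_force: [-0.2, 0.5, 0.5]
gripper_width: 0.0611
```

```bash
python3 - <<'E'
from h import *
c=cap('wrist','w7');g=(255*(c['img']/255.)**2).astype('uint8');cv2.imwrite('pics/c13.png',g)
plan((0.4134,-0.0136,.010),178.2,n=10)
E
```

```text
t 15.97 tcp [ 0.4157 -0.0133  0.1035] zang 178.12 down [ 0.001  0.    -1.   ] turn 0.1 j6 -27.5 F [-0.2 -0.  -0.7] w 0.0613
[0.0094, 0.0, 0.0002, -0.0001, 0.0094, 0.0, 0.0002, -0.0001, 0.0094, 0.0, 0.0002, -0.0001, 0.0094, 0.0, 0.0002, -0.0001, 0.0094, 0.0, 0.0002, -0.0001, 0.0094, 0.0, 0.0002, -0.0001, 0.0094, 0.0, 0.0002, -0.0001, 0.0094, 0.0, 0.0002, -0.0001, 0.0094, 0.0, 0.0002, -0.0001, 0.0094, 0.0, 0.0002, -0.0001]
```

View pics/c13.png

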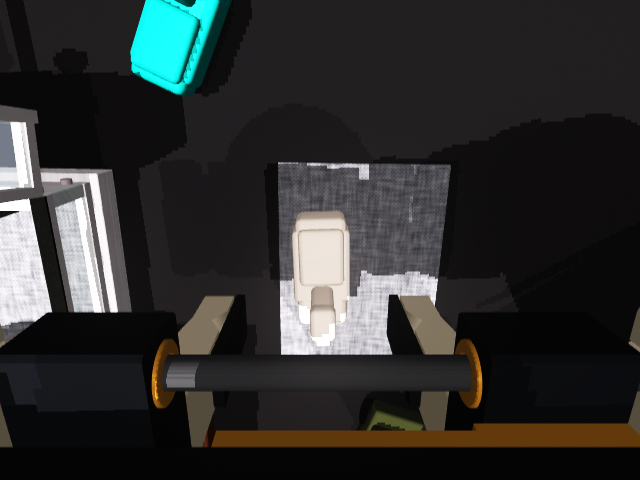

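Request:
{"method": "play_rows", "body": {"series": [0.0185,0,0.0004,0,0.0185,0,0.0004,0,0.0185,0,0.0004,0,0.0185,0,0.0004,0,0.0185,0,0.0004,0]}}

```text
time_s: 16.38
tcp_pos: [0.4136, -0.0132, 0.0101]
eef_rot: [-155.3, 89.9, 22.8]
contact_force: [0.4, 0.3, -1.1]
gripper_width: 0.0617
```

Request:
{"method": "play_rows", "body": {"series": [0,0,0,0,0,0,0,0,0,0,0,0,0,0,0,0,0,0,0,0], "jaw": 10}}

```text
time_s: 16.8
tcp_pos: [0.4136, -0.013, 0.0116]
eef_rot: [-154.0, 89.9, 24.1]
contact_force: [-1.2, 0.2, 3.4]
gripper_width: 0.034
```

Request:
{"method": "play_rows", "body": {"series": [0,0,0,0,0,0,0,0,0,0,0,0,0,0,0,0,0,0,0,0]}}

```text
time_s: 17.22
tcp_pos: [0.4137, -0.013, 0.0116]
eef_rot: [-158.0, 89.9, 20.1]
contact_force: [-1.8, -0.0, 7.2]
gripper_width: 0.0337
```

Request:
{"method": "play_rows", "body": {"series": [-0.01,0,0,0,-0.03,0,0,0,-0.04,0,0,0,-0.04,0,0,0,-0.04,0,0,0]}}

```text
time_s: 17.63
tcp_pos: [0.412, -0.0136, 0.1728]
eef_rot: [-105.6, 90.0, 72.6]
contact_force: [1.9, 1.3, -0.5]
gripper_width: 0.034
```

```bash
python3 - <<'E'
from h import *
plan((0.6035,-0.0140,.17),177.4)
E
```

```text
t 17.63 tcp [ 0.412  -0.0136  0.1728] zang 178.13 down [ 0.  0. -1.] turn -0.7 j6 -27.7 F [ 1.9  1.3 -0.5] w 0.034
[0.0006, -0.0012, -0.0383, 0.0026, 0.0006, -0.0013, -0.0383, 0.0026, 0.0006, -0.0014, -0.0383, 0.0026, 0.0006, -0.0015, -0.0383, 0.0026, 0.0006, -0.0016, -0.0383, 0.0026]
```

Request:
{"method": "play_rows", "body": {"series": [0,-0.0012,-0.038,0.0026,0,-0.0013,-0.038,0.0026,0,-0.0014,-0.038,0.0026,0,-0.0015,-0.038,0.0026,0,-0.0016,-0.038,0.0026]}}

```text
time_s: 18.05
tcp_pos: [0.6045, -0.0137, 0.1712]
eef_rot: [-145.7, 89.9, 31.7]
contact_force: [-0.6, 1.2, -0.7]
gripper_width: 0.0341
```

Request:
{"method": "play_rows", "body": {"series": [0,0,0,0,0,0,0,0,0,0,0,0,0,0,0,0,0,0,0,0]}}

```text
time_s: 18.47
tcp_pos: [0.6021, -0.0134, 0.1712]
eef_rot: [-151.7, 90.0, 25.7]
contact_force: [-0.4, -0.4, -1.5]
gripper_width: 0.0341
```

```bash
python3 - <<'E'
from h import *
c=cap('wrist','w8');g=(255*(c['img']/255.)**2).astype('uint8');cv2.imwrite('pics/c14.png',g)
d=cap('side','d8'); cv2.imwrite('pics/c15.png',cv2.resize(d['img'][140:280,200:380],None,fx=4,fy=4,interpolation=cv2.INTER_CUBIC))
plan((0.6037,-0.0135,.07),177.4)
E
```

```text
t 18.57 tcp [ 0.6024 -0.0134  0.1714] zang 177.42 down [ 0.001  0.    -1.   ] turn -0.0 j6 -19.9 F [ 1.1  0.5 -1.1] w 0.034
[0.0203, 0.0, -0.0002, 0.0001, 0.0203, 0.0, -0.0002, 0.0001, 0.0203, 0.0, -0.0002, 0.0001, 0.0203, 0.0, -0.0002, 0.0001, 0.0203, 0.0, -0.0002, 0.0001]
```

View pics/c14.png

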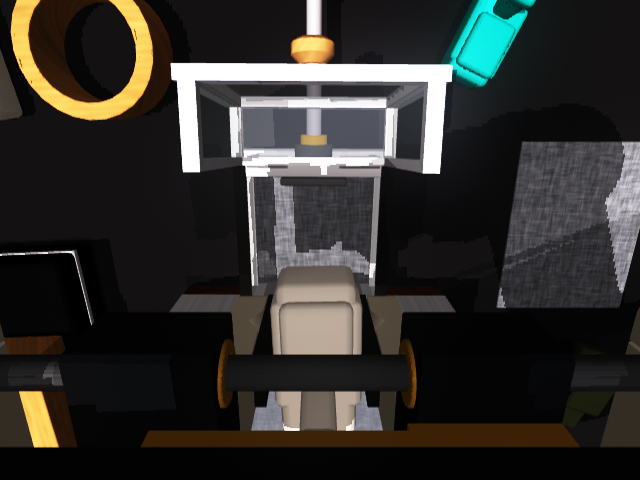

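View pics/c15.png

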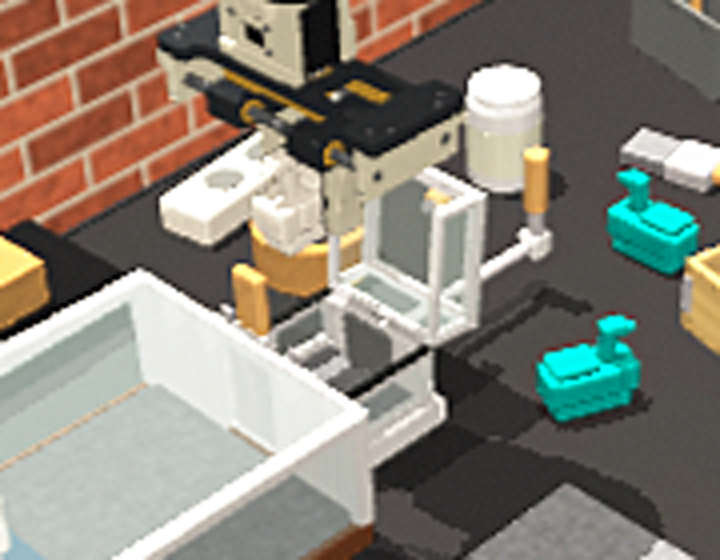

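```bash
python3 - <<'E'
from h import *
c=load('w8'); a=c['img']
for r in (200,240,270,285):
    g=(255*(a[r]/255.)**2)[235:395].mean(1).astype(int); print(r,list(zip(range(235,395,3),g[::3])))
E
python3 -c "
import cv2;a=cv2.imread('pics/c14.png');cv2.imwrite('pics/c16.png',cv2.resize(a[140:310,220:400],None,fx=4,fy=3.5,interpolation=cv2.INTER_NEAREST))"
```

```text
200 [(235, np.int64(14)), (238, np.int64(16)), (241, np.int64(15)), (244, np.int64(15)), (247, np.int64(92)), (250, np.int64(131)), (253, np.int64(146)), (256, np.int64(52)), (259, np.int64(49)), (262, np.int64(54)), (265, np.int64(52)), (268, np.int64(52)), (271, np.int64(52)), (274, np.int64(56)), (277, np.int64(138)), (280, np.int64(165)), (283, np.int64(148)), (286, np.int64(166)), (289, np.int64(153)), (292, np.int64(139)), (295, np.int64(70)), (298, np.int64(61)), (301, np.int64(55)), (304, np.int64(52)), (307, np.int64(49)), (310, np.int64(50)), (313, np.int64(53)), (316, np.int64(52)), (319, np.int64(47)), (322, np.int64(53)), (325, np.int64(51)), (328, np.int64(55)), (331, np.int64(56)), (334, np.int64(46)), (337, np.int64(48)), (340, np.int64(49)), (343, np.int64(51)), (346, np.int64(57)), (349, np.int64(46)), (352, np.int64(44)), (355, np.int64(57)), (358, np.int64(54)), (361, np.int64(55)), (364, np.int64(55)), (367, np.int64(51)), (370, np.int64(56)), (373, np.int64(146)), (376, np.int64(143)), (379, np.int64(48)), (382, np.int64(10)), (385, np.int64(10)), (388, np.int64
[... 2799 characters left out ...]
int64(130)), (301, np.int64(129)), (304, np.int64(131)), (307, np.int64(131)), (310, np.int64(132)), (313, np.int64(132)), (316, np.int64(133)), (319, np.int64(134)), (322, np.int64(133)), (325, np.int64(134)), (328, np.int64(136)), (331, np.int64(135)), (334, np.int64(135)), (337, np.int64(136)), (340, np.int64(137)), (343, np.int64(137)), (346, np.int64(138)), (349, np.int64(126)), (352, np.int64(106)), (355, np.int64(66)), (358, np.int64(57)), (361, np.int64(80)), (364, np.int64(78)), (367, np.int64(77)), (370, np.int64(126)), (373, np.int64(138)), (376, np.int64(10)), (379, np.int64(9)), (382, np.int64(12)), (385, np.int64(12)), (388, np.int64(8)), (391, np.int64(8)), (394, np.int64(8))]
```

View pics/c16.png

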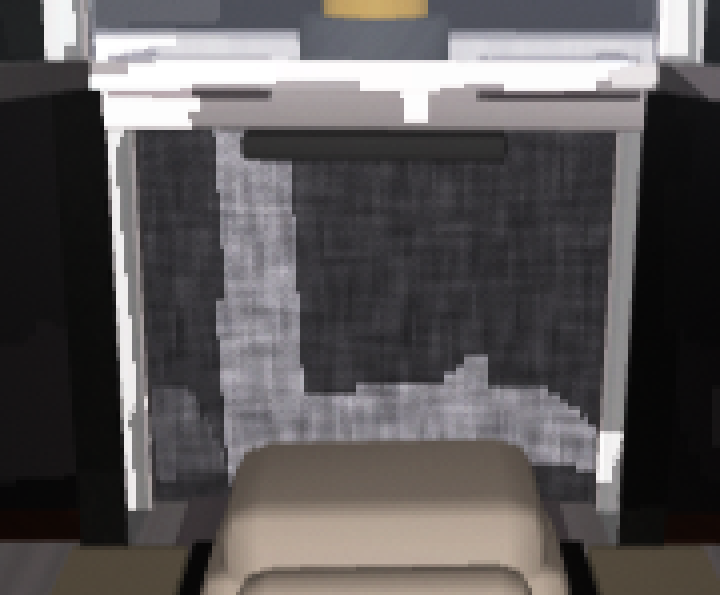

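```bash
python3 - <<'E'
from h import *
c=load('w8')
for r,l,q in ((200,253,372.5),(240,255.5,371.5),(270,257.5,369)):
    a=onz(c,l+.5,r,.02);b=onz(c,q,r,.02);print(((a+b)/2).round(4),np.linalg.norm(a-b).round(4))
for r,l,q in ((200,246.5,379),(240,249.5,377.5),(285,252.5,375.5)):
    a=onz(c,l,r,.062);b=onz(c,q,r,.062);print(((a+b)/2).round(4),np.linalg.norm(a-b).round(4))
for p in ((314,178),(314,185)): print('plate',onz(c,*p,.058),onz(c,*p,.02))
E
```

```text
[ 0.6039 -0.0318  0.02  ] 0.0924
[0.6048 0.0008 0.02  ] 0.0925
[0.6062 0.0267 0.02  ] 0.0911
[ 0.6033 -0.0408  0.062 ] 0.0889
[ 0.6041 -0.0126  0.062 ] 0.0886
[0.6053 0.0213 0.062 ] 0.0884
plate [ 0.601806   -0.05489023  0.058     ] [ 0.60234338 -0.04879478  0.02      ]
plate [ 0.60202308 -0.05018199  0.058     ] [ 0.60259081 -0.04342806  0.02      ]
```

Request:
{"method": "play_rows", "body": {"series": [0.0203,-0.0005,-0.0003,0,0.0203,-0.0005,-0.0003,0,0.0203,-0.0005,-0.0003,0,0.0203,-0.0005,-0.0003,0,0.0203,-0.0005,-0.0003,0]}}

```text
time_s: 18.98
tcp_pos: [0.6044, -0.0108, 0.069]
eef_rot: [-160.3, 89.9, 17.1]
contact_force: [0.9, -0.1, -1.9]
gripper_width: 0.034
```

Request:
{"method": "play_rows", "body": {"series": [0,0,0,0,0,0,0,0,0,0,0,0,0,0,0,0,0,0,0,0]}}

```text
time_s: 19.4
tcp_pos: [0.6054, -0.0108, 0.0706]
eef_rot: [-163.6, 89.9, 13.8]
contact_force: [-0.6, 0.8, -0.3]
gripper_width: 0.0339
```

```bash
python3 - <<'E'
from h import *
plan((0.6043,-0.011,.032),177.4)
E
```

```text
t 19.4 tcp [ 0.6054 -0.0108  0.0706] zang 177.4 down [ 0.002  0.001 -1.   ] turn -0.0 j6 -20.1 F [-0.6  0.8 -0.3] w 0.0339
[0.0077, 0.0, 0.0002, 0.0, 0.0077, 0.0, 0.0002, 0.0, 0.0077, 0.0, 0.0002, 0.0, 0.0077, 0.0, 0.0002, 0.0, 0.0077, 0.0, 0.0002, 0.0]
```

Request:
{"method": "play_rows", "body": {"series": [0.008,0,0.0002,0,0.008,0,0.0002,0,0.008,0,0.0002,0,0.008,0,0.0002,0,0.007,0,0,0]}}

```text
time_s: 19.82
tcp_pos: [0.6032, -0.0111, 0.0286]
eef_rot: [14.1, 89.9, -168.5]
contact_force: [-0.4, -0.5, 1.0]
gripper_width: 0.0337
```

Request:
{"method": "play_rows", "body": {"series": [0.001,0,0,0,0.001,0,0,0,0,0,0,0,0,0,0,0,0,0,0,0]}}

```text
time_s: 20.23
tcp_pos: [0.6034, -0.0112, 0.0278]
eef_rot: [26.5, 89.9, -156.1]
contact_force: [-3.0, -0.2, 3.3]
gripper_width: 0.0335
```

Request:
{"method": "play_rows", "body": {"series": [0,0,0,0,0,0,0,0,0,0,0,0,0,0,0,0,0,0,0,0], "jaw": 48}}

```text
time_s: 20.65
tcp_pos: [0.6039, -0.011, 0.0279]
eef_rot: [-152.6, 90.0, 24.8]
contact_force: [0.4, -0.3, -0.2]
gripper_width: 0.042
```

Request:
{"method": "play_rows", "body": {"series": [-0.005,0,0,0,-0.015,0,0,0,-0.03,0,0,0,-0.04,0,0,0,-0.04,0,0,0]}}

```text
time_s: 21.07
tcp_pos: [0.603, -0.0113, 0.1592]
eef_rot: [20.8, 89.9, -161.8]
contact_force: [1.1, -0.1, -0.5]
gripper_width: 0.0421
```

```bash
python3 - <<'E'
from h import *
c=cap('wrist','w9');g=(255*(c['img']/255.)**2).astype('uint8');cv2.imwrite('pics/c17.png',g)
d=cap('side','d9'); cv2.imwrite('pics/c18.png',cv2.resize(d['img'][140:280,200:380],None,fx=4,fy=4,interpolation=cv2.INTER_CUBIC))
plan((0.6037,-0.0135,.07),177.4)
E
```

```text
t 21.17 tcp [ 0.608  -0.0106  0.1661] zang 177.47 down [ 0.012  0.002 -1.   ] turn -0.1 j6 -20.1 F [ 0.2  0.2 -0.7] w 0.0418
[0.0192, 0.0007, 0.0011, 0.0002, 0.0192, 0.0007, 0.0011, 0.0002, 0.0192, 0.0007, 0.0011, 0.0002, 0.0192, 0.0007, 0.0011, 0.0002, 0.0192, 0.0007, 0.0011, 0.0002]
```

View pics/c17.png

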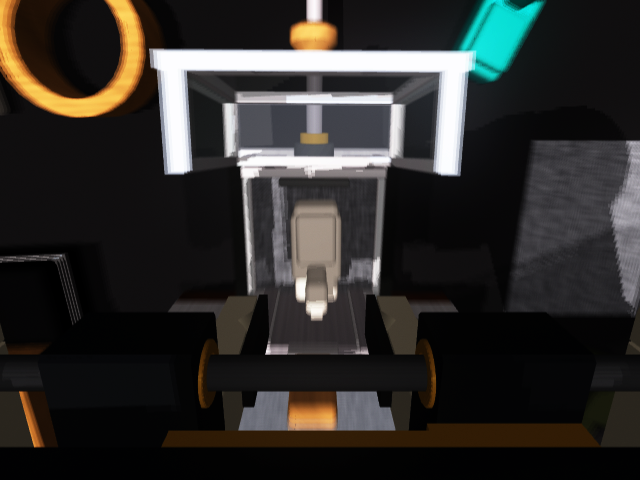

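View pics/c18.png

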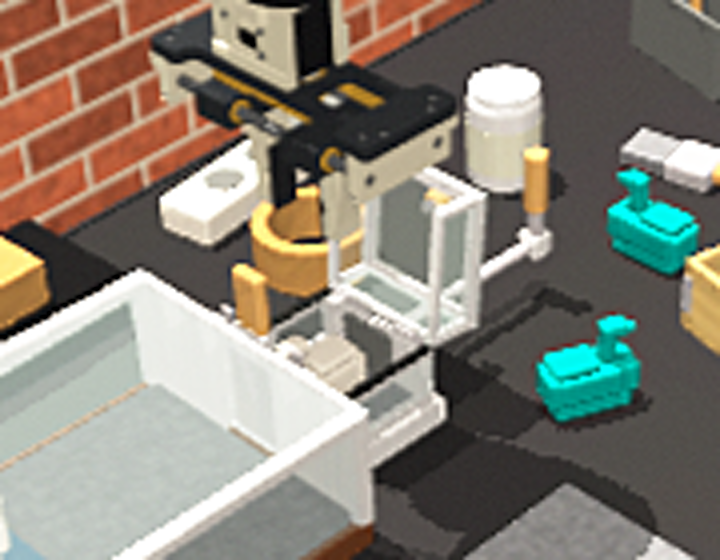

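The swan stands upright and centred in the lock; its head is at (317,290) in the wrist view. Next I'll shut the hood by pushing from behind near its free edge.

```bash
cat >> h.py <<'E'
O=np.array([.604,-.0085]);YAW=np.radians(-2.6)
def U(x,y,z):
    c,s=np.cos(YAW),np.sin(YAW); return (O[0]+(c*x-s*y)/1000,O[1]+(s*x+c*y)/1000,z)
def inU(p):
    c,s=np.cos(YAW),np.sin(YAW); d=(np.array(p[:2])-O)*1000; return np.array([c*d[0]+s*d[1],-s*d[0]+c*d[1],p[2]*1000]).round(1)
E
python3 - <<'E'
from h import *
plan(U(-25,-128,.205),177.4)
E
```

```text
t 21.17 tcp [ 0.608  -0.0106  0.1661] zang 177.47 down [ 0.012  0.002 -1.   ] turn -0.1 j6 -20.1 F [ 0.2  0.2 -0.7] w 0.0418
[-0.0079, 0.0252, 0.0057, 0.0002, -0.0079, 0.0252, 0.0057, 0.0002, -0.0079, 0.0252, 0.0057, 0.0002, -0.0079, 0.0252, 0.0057, 0.0002, -0.0079, 0.0252, 0.0057, 0.0002]
```

Request:
{"method": "play_rows", "body": {"series": [-0.035,0.01,0.005,0,-0.005,0.028,0.005,0,0,0.03,0.005,0,0,0.03,0.005,0,0,0.028,0.005,0], "jaw": 0}}

```text
time_s: 21.58
tcp_pos: [0.5727, -0.1369, 0.1989]
eef_rot: [-171.4, 89.9, 6.1]
contact_force: [0.9, -0.3, -0.8]
gripper_width: 0.0141
```

Request:
{"method": "play_rows", "body": {"series": [0,0,0,0,0,0,0,0,0,0,0,0,0,0,0,0,0,0,0,0]}}

```text
time_s: 22.0
tcp_pos: [0.5734, -0.1349, 0.1981]
eef_rot: [-156.4, 90.0, 21.0]
contact_force: [0.4, 0.8, 0.7]
gripper_width: 0.0005
```

```bash
python3 - <<'E'
from h import *
print(inU(get_state()['tcp_pos']))
plan(U(-25,-128,.150),177.4)
E
```

```text
[ -24.9 -127.7  198.1]
t 22.0 tcp [ 0.5734 -0.1349  0.1981] zang 177.46 down [ 0.  0. -1.] turn -0.1 j6 -8.3 F [0.4 0.8 0.7] w 0.0005
[0.0096, 0.0001, 0.0, 0.0002, 0.0096, 0.0001, 0.0, 0.0002, 0.0096, 0.0001, 0.0, 0.0002, 0.0096, 0.0001, 0.0, 0.0002, 0.0096, 0.0001, 0.0, 0.0002]
```

Request:
{"method": "play_rows", "body": {"series": [0.0096,0,0,0,0.0096,0,0,0,0.0096,0,0,0,0.0096,0,0,0,0.0096,0,0,0]}}

```text
time_s: 22.42
tcp_pos: [0.5727, -0.1356, 0.1484]
eef_rot: [2.8, 89.9, -179.8]
contact_force: [-0.8, -0.5, 0.6]
gripper_width: 0.0002
```

Request:
{"method": "play_rows", "body": {"series": [0,-0.0078,0,0,0,-0.0078,0,0,-0.003,-0.0078,0,0,-0.003,-0.0078,0,0,-0.003,-0.0078,0,0]}}

```text
time_s: 22.83
tcp_pos: [0.5751, -0.0958, 0.1599]
eef_rot: [-177.9, 90.0, -0.5]
contact_force: [-0.0, -2.0, -0.6]
gripper_width: 0.0007
```

```bash
python3 - <<'E'
from h import *
print(inU(get_state()['tcp_pos']))
plan(U(-25,-59,.1636),177.4)
c=cap('scene','s3'); cv2.imwrite('pics/c19.png',cv2.resize(c['img'][180:330,220:400],None,fx=4,fy=4,interpolation=cv2.INTER_CUBIC))
E
```

```text
[-24.9 -88.6 159.9]
t 22.83 tcp [ 0.5751 -0.0958  0.1599] zang 177.41 down [ 0.001 -0.    -1.   ] turn -0.0 j6 -12.3 F [-0.  -2.  -0.6] w 0.0007
[-0.0007, -0.0059, 0.0, 0.0, -0.0007, -0.0059, 0.0, 0.0, -0.0007, -0.0059, 0.0, 0.0, -0.0007, -0.0059, 0.0, 0.0, -0.0007, -0.0059, 0.0, 0.0]
```

View pics/c19.png

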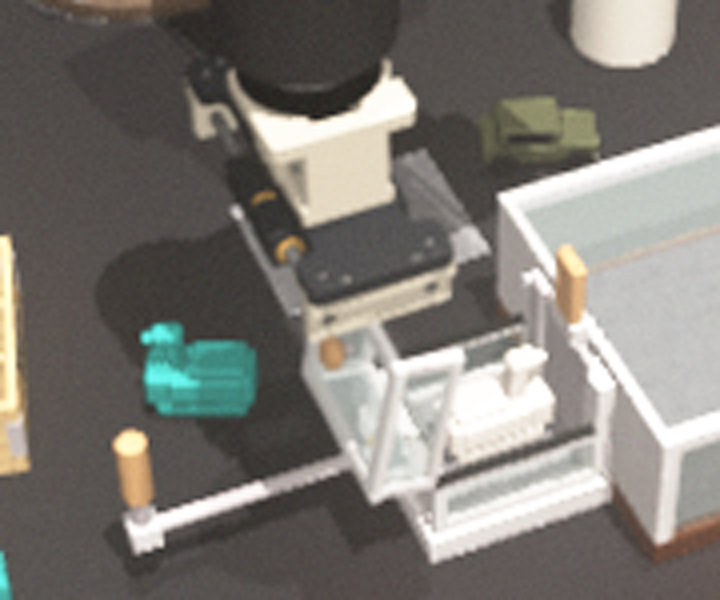

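The hood is following, and the swan stands upright below it. Continuing along the arc.

Request:
{"method": "play_rows", "body": {"series": [-0.0015,-0.006,0,0,-0.001,-0.006,0,0,-0.0005,-0.006,0,0,0,-0.006,0,0,0,-0.006,0,0]}}

```text
time_s: 23.3
tcp_pos: [0.5768, -0.0663, 0.1626]
eef_rot: [-178.8, 89.9, -1.4]
contact_force: [1.2, -1.8, 2.5]
gripper_width: 0.0007
```

Request:
{"method": "play_rows", "body": {"series": [0.0005,-0.006,0,0,0.001,-0.006,0,0,0.0013,-0.006,0,0,0.0015,-0.006,0,0,0.0018,-0.006,0,0]}}

```text
time_s: 23.72
tcp_pos: [0.5776, -0.0362, 0.1557]
eef_rot: [-26.1, 90.0, 151.3]
contact_force: [0.7, -1.4, 1.6]
gripper_width: 0.0005
```

```bash
python3 - <<'E'
from h import *
print(inU(get_state()['tcp_pos']))
plan(U(-25,-3.5,.143),177.4)
E
```

```text
[-25.2 -28.9 155.7]
t 23.72 tcp [ 0.5776 -0.0362  0.1557] zang 177.4 down [-0.  0. -1.] turn 0.0 j6 -18.4 F [ 0.7 -1.4  1.6] w 0.0005
[0.0025, -0.0051, -0.0, -0.0, 0.0025, -0.0051, -0.0, -0.0, 0.0025, -0.0051, -0.0, -0.0, 0.0025, -0.0051, -0.0, -0.0, 0.0025, -0.0051, -0.0, -0.0]
```

Request:
{"method": "play_rows", "body": {"series": [0.002,-0.0053,0,0,0.0022,-0.0053,0,0,0.0025,-0.0051,0,0,0.003,-0.005,0,0,0.003,-0.005,0,0]}}

```text
time_s: 24.13
tcp_pos: [0.5783, -0.0108, 0.1426]
eef_rot: [8.4, 89.9, -174.2]
contact_force: [-0.3, -1.5, 1.3]
gripper_width: 0.0004
```

Request:
{"method": "play_rows", "body": {"series": [0.0033,-0.004,0,0,0.0034,-0.004,0,0,0.0036,-0.0037,0,0,0.0038,-0.0035,0,0,0.004,-0.0033,0,0]}}

```text
time_s: 24.55
tcp_pos: [0.5795, 0.0076, 0.1248]
eef_rot: [-15.8, 90.0, 161.6]
contact_force: [-0.6, -0.6, 0.3]
gripper_width: 0.0002
```

```bash
python3 - <<'E'
from h import *
print(inU(get_state()['tcp_pos']))
c=cap('scene','s4'); cv2.imwrite('pics/c20.png',cv2.resize(c['img'][180:330,220:400],None,fx=4,fy=4,interpolation=cv2.INTER_CUBIC))
E
```

```text
[-25.2  15.  124.8]
```

View pics/c20.png

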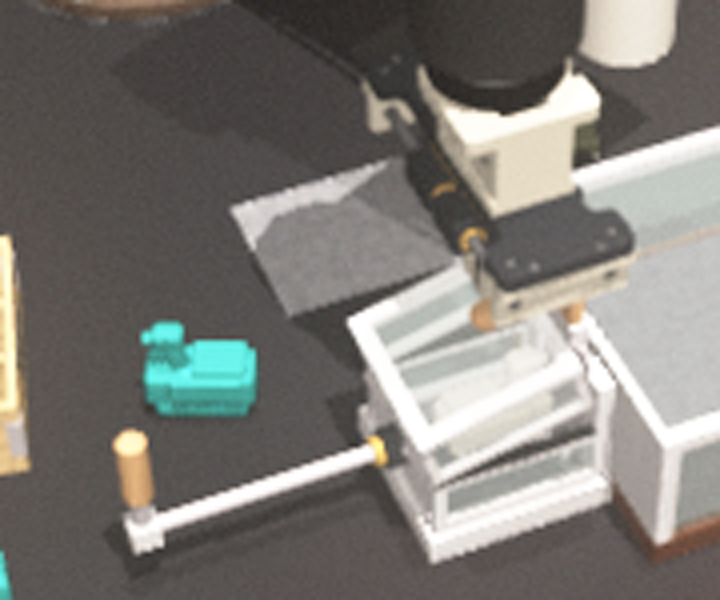

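Request:
{"method": "play_rows", "body": {"series": [0.0042,-0.003,0,0,0.0042,-0.0025,0,0,0.0042,-0.002,0,0,0.0042,-0.0015,0,0,0.003,-0.001,0,0]}}

```text
time_s: 25.02
tcp_pos: [0.5802, 0.0177, 0.1049]
eef_rot: [-136.0, 90.0, 41.4]
contact_force: [0.3, 1.0, 2.0]
gripper_width: 0.0002
```

Request:
{"method": "play_rows", "body": {"series": [0.001,0,0,0,0.001,0,0,0,0.001,0,0,0,0,0,0,0,0,0,0,0]}}

```text
time_s: 25.43
tcp_pos: [0.5802, 0.0178, 0.1041]
eef_rot: [-154.8, 89.9, 22.6]
contact_force: [-7.2, 4.4, 16.1]
gripper_width: 0.0003
```

Request:
{"method": "play_rows", "body": {"series": [-0.01,0,0,0,-0.03,0.005,-0.006,0,-0.035,0.008,-0.006,0,-0.035,0.008,-0.006,0,-0.03,0.008,-0.006,0], "jaw": 60}}

```text
time_s: 25.85
tcp_pos: [0.6029, -0.0134, 0.245]
eef_rot: [170.8, 89.9, -11.8]
contact_force: [0.9, 1.4, -0.5]
gripper_width: 0.0283
```

Request:
{"method": "play_rows", "body": {"series": [0,0.02,0,0,0,0.02,0,0,0,0.01,0,0,0,0,0,0,0,0,0,0]}}

```text
time_s: 26.27
tcp_pos: [0.6001, -0.0632, 0.242]
eef_rot: [9.1, 90.0, -173.6]
contact_force: [1.1, -0.7, 0.3]
gripper_width: 0.0522
```

```bash
python3 - <<'E'
from h import *
c=cap('wrist','w10');g=(255*(c['img']/255.)**1.5).astype('uint8');cv2.imwrite('pics/c21.png',g)
d=cap('scene','s5');cv2.imwrite('pics/c22.png',cv2.resize(d['img'][200:330,240:400],None,fx=4.5,fy=4.5,interpolation=cv2.INTER_CUBIC))
s=get_state(); print(inU(s['tcp_pos']),s['time_s'],U(0,52.5,.138))
for n,i in (('w',c),('s',d)): print(n,proj(i,U(0,52.5,.156)),proj(i,U(0,47,.104)))
E
```

```text
[ -1.3 -54.  242. ] 26.3667 (np.float64(0.6063815568767859), np.float64(0.04394595491401252), 0.138)
w [314.20218913 390.82464801] [314.49180207 344.41085599]
s [363.06736973 244.35123297] [360.14826804 260.76686975]
```

View pics/c21.png

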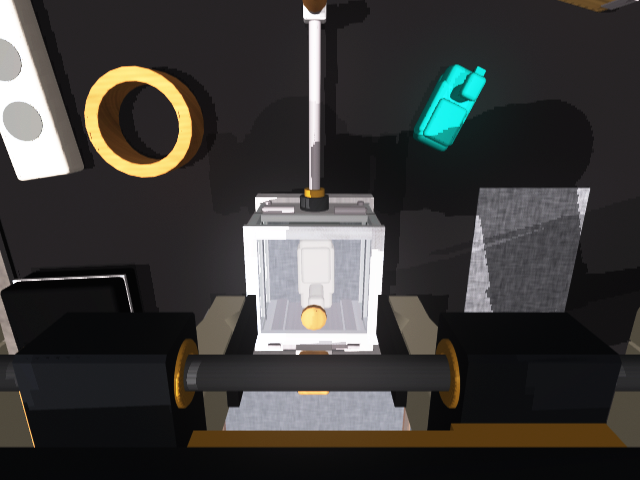

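View pics/c22.png

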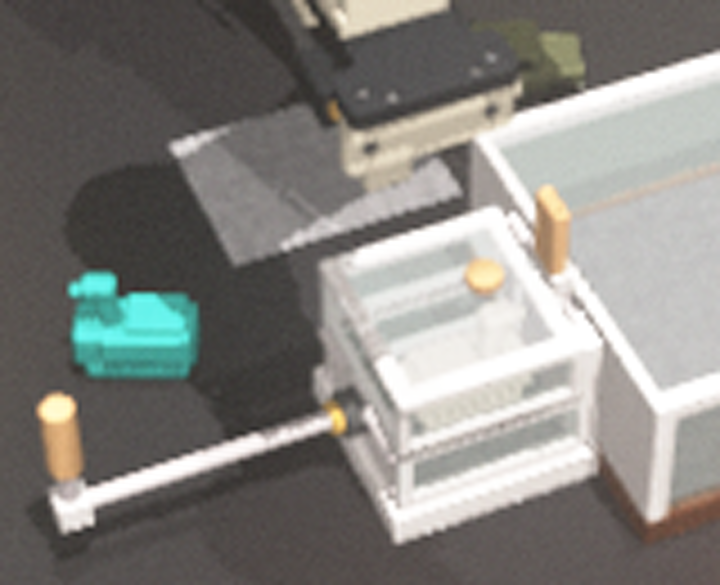

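```bash
python3 - <<'E'
from h import *
d=load('s5'); print(inU(onz(d,362.2,242.7,.156)))
plan(U(0,52.5,.20),177.4); print(U(0,52.5,.12))
E
```

```text
[ -5.6  53.  156. ]
t 26.37 tcp [ 0.6003 -0.0624  0.242 ] zang 177.39 down [-0.001 -0.    -1.   ] turn 0.0 j6 -15.2 F [-0.6 -0.9 -0.4] w 0.0525
[0.0084, -0.0213, -0.0003, -0.0, 0.0084, -0.0213, -0.0003, -0.0, 0.0084, -0.0213, -0.0003, -0.0, 0.0084, -0.0213, -0.0003, -0.0, 0.0084, -0.0213, -0.0003, -0.0]
(np.float64(0.6063815568767859), np.float64(0.04394595491401252), 0.12)
```

Request:
{"method": "play_rows", "body": {"series": [0.0084,-0.0213,-0.0001,0,0.0084,-0.0213,-0.0001,0,0.0084,-0.0213,-0.0001,0,0.0084,-0.0213,-0.0001,0,0.0084,-0.0213,-0.0001,0]}}

```text
time_s: 26.78
tcp_pos: [0.6056, 0.0455, 0.1998]
eef_rot: [19.9, 90.0, -162.7]
contact_force: [-0.1, 0.5, -0.1]
gripper_width: 0.0526
```

Request:
{"method": "play_rows", "body": {"series": [0,0,0,0,0,0,0,0,0,0,0,0,0,0,0,0,0,0,0,0]}}

```text
time_s: 27.2
tcp_pos: [0.6059, 0.0432, 0.2008]
eef_rot: [-163.6, 90.0, 13.8]
contact_force: [0.5, 0.4, -0.6]
gripper_width: 0.0527
```

```bash
python3 - <<'E'
from h import *
d=cap('side','d10');cv2.imwrite('pics/c23.png',cv2.resize(d['img'][140:280,200:360],None,fx=4.5,fy=4.2,interpolation=cv2.INTER_CUBIC))
e=cap('wrist','w11');cv2.imwrite('pics/c24.png',e['img'])
print(inU(get_state()['tcp_pos']));plan(U(-1,52.5,.121),177.4)
E
```

```text
[ -0.5  51.6 200.7]
t 27.3 tcp [0.6058 0.0431 0.2007] zang 177.34 down [ 0.  0. -1.] turn 0.1 j6 -25.1 F [0.1 0.2 0.4] w 0.0525
[0.0159, -0.0002, 0.0001, -0.0002, 0.0159, -0.0002, 0.0001, -0.0002, 0.0159, -0.0002, 0.0001, -0.0002, 0.0159, -0.0002, 0.0001, -0.0002, 0.0159, -0.0002, 0.0001, -0.0002]
```

View pics/c23.png

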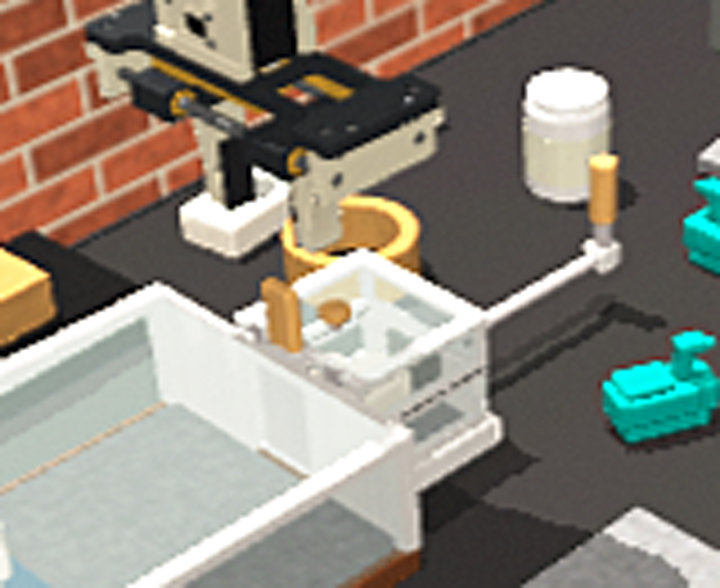

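View pics/c24.png

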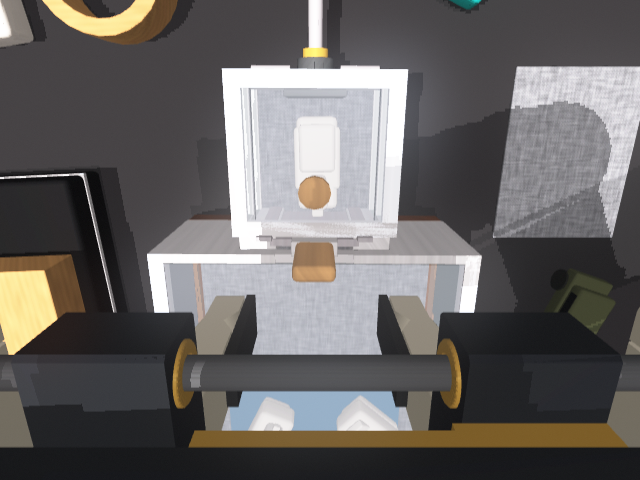

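```bash
python3 - <<'E'
from h import *
e=load('w11')
for p in [(-12,47.5,.156),(12,47.5,.156),(0,57.5,.156),(0,47.5,.113),(0,49.5,.104)]: print(p,proj(e,U(*p)).round(1))
a=cv2.imread('pics/c24.png')[225:300,270:360]; cv2.imwrite('pics/c25.png',cv2.resize(a,None,fx=6,fy=6))
E
```

```text
(-12, 47.5, 0.156) [337.6 267.8]
(12, 47.5, 0.156) [292.9 267.8]
(0, 57.5, 0.156) [315.3 284.9]
(0, 47.5, 0.113) [315.5 242.8]
(0, 49.5, 0.104) [315.5 241.4]
```

View pics/c25.png

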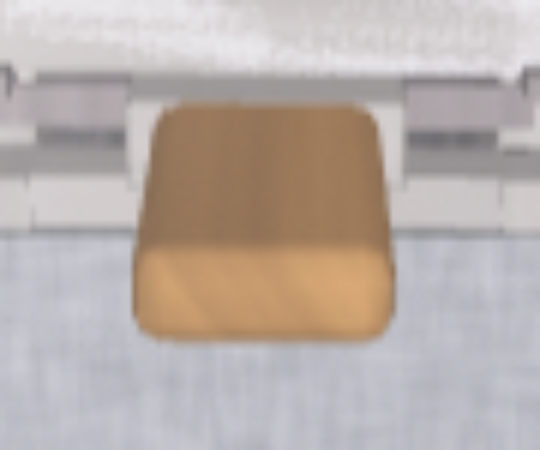

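Request:
{"method": "play_rows", "body": {"series": [0.016,0,-0.0002,0,0.016,0,-0.0002,0,0.016,0,-0.0002,0,0.016,0,-0.0002,0,0.016,0,0,0]}}

```text
time_s: 27.72
tcp_pos: [0.6067, 0.0431, 0.12]
eef_rot: [-158.8, 90.0, 18.5]
contact_force: [1.1, 0.8, -0.1]
gripper_width: 0.0527
```

Request:
{"method": "play_rows", "body": {"series": [0,0,0,0,0,0,0,0,0,0,0,0,0,0,0,0,0,0,0,0], "jaw": 5, "squeeze": 35}}

```text
time_s: 28.13
tcp_pos: [0.6072, 0.0437, 0.1216]
eef_rot: [-159.8, 89.9, 17.6]
contact_force: [0.9, -0.9, 0.6]
gripper_width: 0.0245
```

Request:
{"method": "play_rows", "body": {"series": [0,0,0,0,0,0,0,0,0,0,0,0,0,0,0,0,0,0,0,0]}}

```text
time_s: 28.55
tcp_pos: [0.6077, 0.0437, 0.1216]
eef_rot: [-171.1, 89.9, 6.3]
contact_force: [2.2, 0.2, 5.2]
gripper_width: 0.0237
```

Request:
{"method": "play_rows", "body": {"series": [-0.004,0,0,0,-0.008,0,0,0,-0.01,0,0,0,-0.01,0,0,0,-0.01,0,0,0]}}

```text
time_s: 28.97
tcp_pos: [0.6076, 0.0438, 0.1625]
eef_rot: [-167.2, 89.9, 10.2]
contact_force: [8.3, -0.8, -4.1]
gripper_width: 0.0238
```

Request:
{"method": "play_rows", "body": {"series": [-0.01,0,0,0,-0.01,0,0,0,-0.008,0,0,0,-0.004,0,0,0,-0.003,0,0,0]}}

```text
time_s: 29.38
tcp_pos: [0.6075, 0.0437, 0.1976]
eef_rot: [-163.8, 89.9, 13.6]
contact_force: [7.9, -2.1, -6.6]
gripper_width: 0.0237
```

Request:
{"method": "play_rows", "body": {"series": [-0.001,0,0,0,0,0,0,0,0,0,0,0,0,0,0,0,0,0,0,0]}}

```text
time_s: 29.8
tcp_pos: [0.6075, 0.0438, 0.1977]
eef_rot: [-163.4, 89.9, 14.0]
contact_force: [8.1, -2.0, -6.6]
gripper_width: 0.0237
```

Request:
{"method": "play_rows", "body": {"series": [0,0,0,0,0,0,0,0,0,0,0,0,0,0,0,0,0,0,0,0], "jaw": 60}}

```text
time_s: 30.22
tcp_pos: [0.6063, 0.0436, 0.1984]
eef_rot: [-9.2, 90.0, 168.2]
contact_force: [-0.4, -0.1, -0.1]
gripper_width: 0.0501
```

Request:
{"method": "play_rows", "body": {"series": [-0.01,0,0,0,-0.02,0,0,0,-0.02,0,0,0,0,0,0,0,0,0,0,0]}}

```text
time_s: 30.63
tcp_pos: [0.6073, 0.0438, 0.2506]
eef_rot: [-158.3, 89.8, 19.1]
contact_force: [-0.3, 0.5, -0.5]
gripper_width: 0.0524
```

```bash
python3 - <<'E'
from h import *
d=cap('scene','s6');cv2.imwrite('pics/c26.png',cv2.resize(d['img'][180:330,220:400],None,fx=4,fy=4,interpolation=cv2.INTER_CUBIC))
plan(U(0,-213,.19),177.4)
E
```

```text
t 30.68 tcp [0.6066 0.0437 0.2493] zang 177.39 down [ 0.001  0.001 -1.   ] turn 0.0 j6 -25.1 F [-1.4  0.4 -0.1] w 0.0527
[0.0059, 0.0265, 0.0, -0.0, 0.0059, 0.0265, 0.0, -0.0, 0.0059, 0.0265, 0.0, -0.0, 0.0059, 0.0265, 0.0, -0.0, 0.0059, 0.0265, 0.0, -0.0]
[0.0059, 0.0265, 0.0, -0.0, 0.0059, 0.0265, 0.0, -0.0, 0.0059, 0.0265, 0.0, -0.0, 0.0059, 0.0265, 0.0, -0.0, 0.0059, 0.0265, 0.0, -0.0]
```

View pics/c26.png

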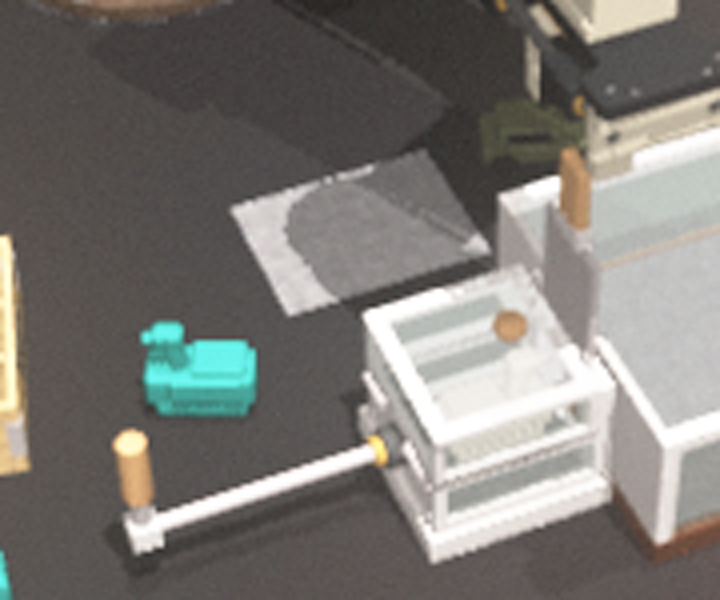

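The inner door is up (tab at about (364,226) in the scene view) and the hood is shut. Now the rod.

Request:
{"method": "play_rows", "body": {"series": [0,0.0265,0,0,0,0.0265,0,0,0.0059,0.0265,0,0,0.0059,0.0265,0,0,0.0059,0.0265,0,0]}}

```text
time_s: 31.1
tcp_pos: [0.5999, -0.0898, 0.2299]
eef_rot: [-0.1, 89.9, 177.3]
contact_force: [0.8, 0.3, 0.4]
gripper_width: 0.0526
```

Request:
{"method": "play_rows", "body": {"series": [0.0059,0.0265,0,0,0.0059,0.0265,0,0,0.0059,0.0265,0,0,0.0059,0.0265,0,0,0.0059,0.0265,0,0]}}

```text
time_s: 31.52
tcp_pos: [0.5938, -0.2223, 0.2002]
eef_rot: [-10.4, 89.9, 167.0]
contact_force: [-0.1, 0.7, -0.2]
gripper_width: 0.0528
```

Request:
{"method": "play_rows", "body": {"series": [0,0,0,0,0,0,0,0,0,0,0,0,0,0,0,0,0,0,0,0]}}

```text
time_s: 31.93
tcp_pos: [0.5947, -0.2203, 0.2014]
eef_rot: [-166.6, 90.0, 10.9]
contact_force: [-0.2, 0.6, 0.7]
gripper_width: 0.0528
```

```bash
python3 - <<'E'
from h import *
e=cap('wrist','w12');cv2.imwrite('pics/c27.png',e['img']); d=cap('side','d12')
s=get_state();print(inU(s['tcp_pos']),s['time_s'],proj(e,U(0,-213,.122)))
plan(U(0,-213,.088),177.4)
E
```

```text
[   0.3 -212.   201.4] 32.0333 [316.71124102 251.78087751]
t 32.03 tcp [ 0.5947 -0.2203  0.2014] zang 177.46 down [ 0.  0. -1.] turn -0.1 j6 0.2 F [0.8 0.3 0.1] w 0.0526
[0.0227, 0.0002, 0.0001, 0.0002, 0.0227, 0.0002, 0.0001, 0.0002, 0.0227, 0.0002, 0.0001, 0.0002, 0.0227, 0.0002, 0.0001, 0.0002, 0.0227, 0.0002, 0.0001, 0.0002]
```

View pics/c27.png

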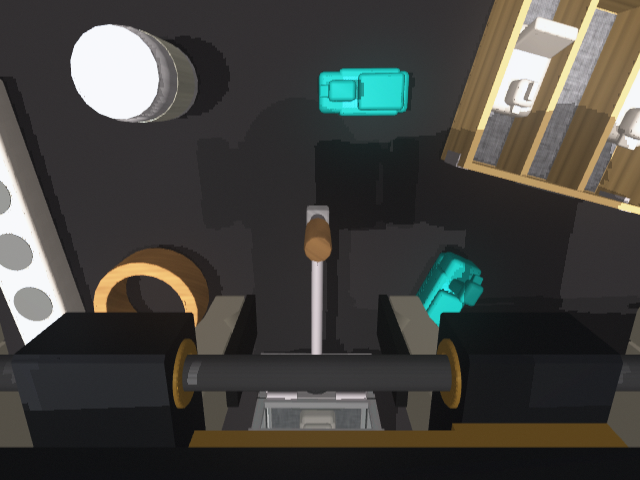

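Request:
{"method": "play_rows", "body": {"series": [0.0227,0.0007,0.0002,0,0.0227,0.0007,0.0002,0,0.0227,0.0007,0.0002,0,0.0227,0.0007,0.0002,0,0.0227,0.0007,0,0]}}

```text
time_s: 32.45
tcp_pos: [0.5938, -0.224, 0.0871]
eef_rot: [179.9, 89.9, -2.7]
contact_force: [0.4, 0.6, 0.2]
gripper_width: 0.0527
```

Request:
{"method": "play_rows", "body": {"series": [0,0,0,0,0,0,0,0,0,0,0,0,0,0,0,0,0,0,0,0], "jaw": 5}}

```text
time_s: 32.87
tcp_pos: [0.5946, -0.2246, 0.0894]
eef_rot: [175.9, 89.8, -6.7]
contact_force: [0.0, -0.5, -0.2]
gripper_width: 0.0248
```

Request:
{"method": "play_rows", "body": {"series": [0,0,0,0,0,0,0,0,0,0,0,0,0,0,0,0,0,0,0,0]}}

```text
time_s: 33.28
tcp_pos: [0.5941, -0.2246, 0.0889]
eef_rot: [171.0, 89.9, -11.6]
contact_force: [-1.3, 1.9, 5.8]
gripper_width: 0.0176
```

```bash
python3 - <<'E'
from h import *
s=get_state();print(inU(s['tcp_pos']),s['time_s'],s['contact_force'],s['gripper_width'],s['eef_rot'])
plan(U(0,-213+115,.088),177.4)
E
```

```text
[-1.000e-01 -2.164e+02  8.890e+01] 33.2833 [-1.31651065  1.93144473  5.7661399 ] 0.01760863231321537 [171.01149734  89.91052742 -11.58205436]
t 33.28 tcp [ 0.5941 -0.2246  0.0889] zang 177.41 down [ 0.002 -0.    -1.   ] turn -0.0 j6 0.5 F [-1.3  1.9  5.8] w 0.0176
[0.0002, -0.0237, -0.0, 0.0, 0.0002, -0.0237, -0.0, 0.0, 0.0002, -0.0237, -0.0, 0.0, 0.0002, -0.0237, -0.0, 0.0, 0.0002, -0.0237, -0.0, 0.0]
```

Request:
{"method": "play_rows", "body": {"series": [0,-0.003,0,0,0,-0.005,0,0,0,-0.007,0,0,0,-0.008,0,0,0,-0.008,0,0]}}

```text
time_s: 33.7
tcp_pos: [0.5956, -0.1941, 0.089]
eef_rot: [151.2, 89.9, -31.4]
contact_force: [-0.4, -2.3, 5.4]
gripper_width: 0.0174
```

Request:
{"method": "play_rows", "body": {"series": [0,-0.008,0,0,0,-0.008,0,0,0,-0.008,0,0,0,-0.008,0,0,0,-0.008,0,0]}}

```text
time_s: 34.12
tcp_pos: [0.5977, -0.1538, 0.0889]
eef_rot: [160.3, 89.9, -22.3]
contact_force: [0.0, -1.9, 4.9]
gripper_width: 0.0171
```

Request:
{"method": "play_rows", "body": {"series": [0,-0.008,0,0,0,-0.008,0,0,0,-0.008,0,0,0,-0.007,0,0,0,-0.006,0,0]}}

```text
time_s: 34.53
tcp_pos: [0.5995, -0.1166, 0.0889]
eef_rot: [168.0, 89.9, -14.6]
contact_force: [0.1, -1.8, 4.6]
gripper_width: 0.0172
```

```bash
python3 - <<'E'
from h import *
s=get_state();print(inU(s['tcp_pos']),s['time_s'],s['contact_force'],s['gripper_width'])
d=cap('scene','s7');cv2.imwrite('pics/c28.png',cv2.resize(d['img'][180:330,240:420],None,fx=4,fy=4,interpolation=cv2.INTER_CUBIC))
E
```

```text
[   0.5 -108.2   88.9] 34.5333 [ 0.13432096 -1.81822502  4.64551019] 0.01718874422096115
```

View pics/c28.png

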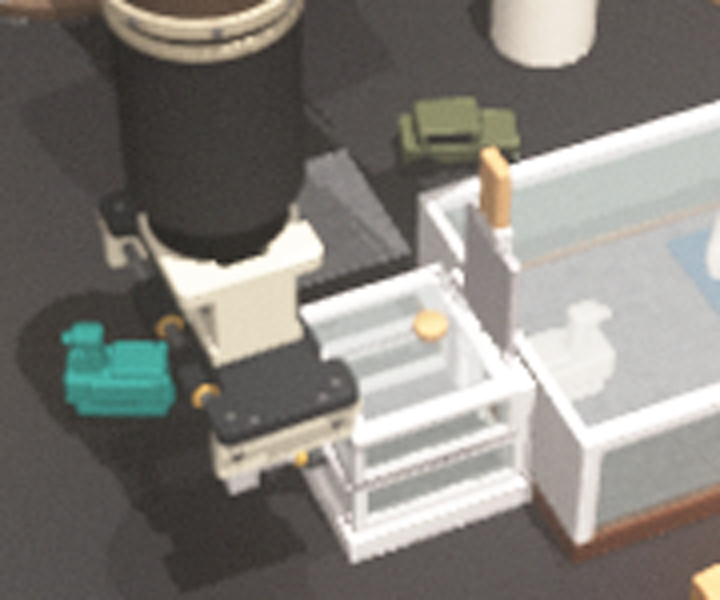

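The swan is passing upright through the doorway; 108 mm of the stroke is done, so I'll finish it.

Request:
{"method": "play_rows", "body": {"series": [0,-0.003,0,0,0,-0.002,0,0,0,-0.002,0,0,0,-0.001,0,0,0,0,0,0]}}

```text
time_s: 35.0
tcp_pos: [0.5998, -0.1104, 0.089]
eef_rot: [132.1, 89.8, -50.4]
contact_force: [0.4, -8.6, 3.8]
gripper_width: 0.0174
```

Request:
{"method": "play_rows", "body": {"series": [0,-0.001,0,0,0,-0.001,0,0,0,-0.001,0,0,0,0,0,0,0,0,0,0]}}

```text
time_s: 35.42
tcp_pos: [0.5998, -0.1102, 0.089]
eef_rot: [106.1, 89.7, -76.5]
contact_force: [3.3, -23.8, 2.7]
gripper_width: 0.0173
```

Request:
{"method": "play_rows", "body": {"series": [0,0.005,0,0,0,0.007,0,0,0,0.01,0,0,0,0.01,0,0,0,0.01,0,0]}}

```text
time_s: 35.83
tcp_pos: [0.598, -0.1479, 0.0889]
eef_rot: [-176.5, 89.9, 0.9]
contact_force: [-1.2, 2.6, 5.5]
gripper_width: 0.0176
```

Request:
{"method": "play_rows", "body": {"series": [0,0.01,0,0,0,0.01,0,0,0,0.01,0,0,0,0.01,0,0,0,0.01,0,0]}}

```text
time_s: 36.25
tcp_pos: [0.5954, -0.198, 0.0889]
eef_rot: [177.3, 89.9, -5.3]
contact_force: [-2.0, 2.4, 6.2]
gripper_width: 0.0173
```

Request:
{"method": "play_rows", "body": {"series": [0,0.01,0,0,0,0.007,0,0,0,0.005,0,0,0,0.003,0,0,0,0.002,0,0]}}

```text
time_s: 36.67
tcp_pos: [0.594, -0.2251, 0.0889]
eef_rot: [169.8, 89.9, -12.8]
contact_force: [-1.0, 1.3, 7.7]
gripper_width: 0.0176
```

Request:
{"method": "play_rows", "body": {"series": [0,0.001,0,0,0,0.001,0,0,0,0,0,0,0,0,0,0,0,0,0,0]}}

```text
time_s: 37.08
tcp_pos: [0.594, -0.2256, 0.0889]
eef_rot: [-150.8, 89.9, 26.6]
contact_force: [-2.7, 7.7, 8.5]
gripper_width: 0.0171
```

Request:
{"method": "play_rows", "body": {"series": [0,-0.001,0,0,0,-0.001,0,0,0,0,0,0,0,0,0,0,0,0,0,0], "jaw": 60}}

```text
time_s: 37.5
tcp_pos: [0.5934, -0.2247, 0.0874]
eef_rot: [0.6, 90.0, 178.0]
contact_force: [0.4, 0.5, 0.1]
gripper_width: 0.045
```

Request:
{"method": "play_rows", "body": {"series": [-0.03,0,0,0,-0.04,0,0,0,-0.04,0,0,0,-0.04,0,0,0,-0.03,0,0,0]}}

```text
time_s: 37.92
tcp_pos: [0.594, -0.2251, 0.2715]
eef_rot: [163.7, 89.8, -18.9]
contact_force: [1.3, -0.6, 0.2]
gripper_width: 0.0527
```

```bash
python3 - <<'E'
from h import *
e=cap('scene','s8');cv2.imwrite('pics/c29.png',cv2.resize(e['img'][180:330,240:440],None,fx=4,fy=4,interpolation=cv2.INTER_CUBIC))
plan(U(0.5,51.5,.27),177.4)
E
```

```text
t 37.97 tcp [ 0.5961 -0.226   0.2777] zang 177.43 down [ 0.011 -0.004 -1.   ] turn -0.0 j6 0.5 F [ 2.4 -1.2  7.2] w 0.0527
[0.0007, -0.0269, 0.0001, 0.0001, 0.0007, -0.0269, 0.0001, 0.0001, 0.0007, -0.0269, 0.0001, 0.0001, 0.0007, -0.0269, 0.0001, 0.0001, 0.0007, -0.0269, 0.0002, 0.0001]
[0.0007, -0.0269, 0.0002, 0.0001, 0.0007, -0.0269, 0.0002, 0.0001, 0.0007, -0.0269, 0.0002, 0.0001, 0.0007, -0.0269, 0.0002, 0.0001, 0.0007, -0.0269, 0.0002, 0.0001]
```

View pics/c29.png

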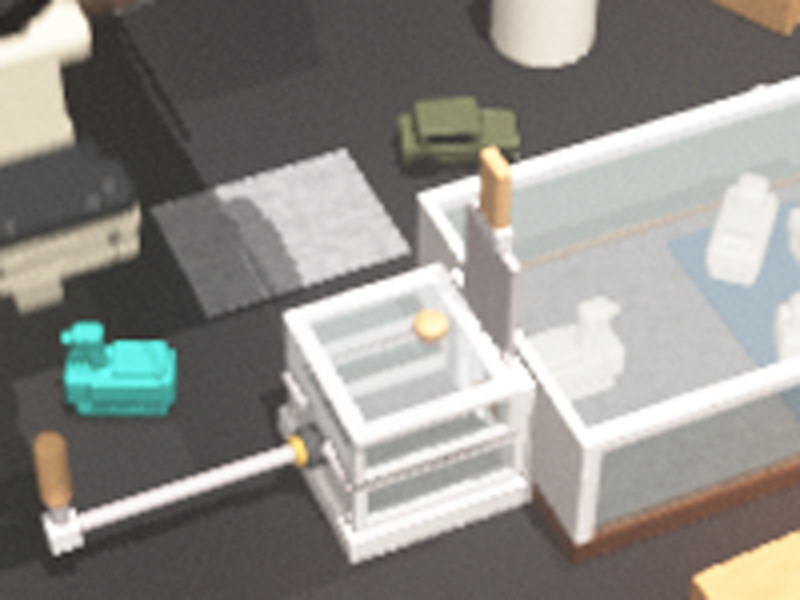

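The swan is upright in the case, the rod is drawn back and the chamber is empty. I'll shut the inner door now.

Request:
{"method": "play_rows", "body": {"series": [0,-0.0269,0.0001,0,0,-0.0269,0.0001,0,0,-0.0269,0.0001,0,0,-0.0269,0.0001,0,0,-0.0269,0.0001,0]}}

```text
time_s: 38.38
tcp_pos: [0.5989, -0.0892, 0.2674]
eef_rot: [-5.5, 90.0, 171.9]
contact_force: [-0.5, 0.2, 0.2]
gripper_width: 0.0527
```

Request:
{"method": "play_rows", "body": {"series": [0,-0.0269,0.0002,0,0,-0.0269,0.0002,0,0,-0.0269,0.0002,0,0,-0.0269,0.0002,0,0,-0.0269,0.0002,0]}}

```text
time_s: 38.8
tcp_pos: [0.6041, 0.0454, 0.2674]
eef_rot: [18.9, 90.0, -163.8]
contact_force: [0.1, 0.1, 0.5]
gripper_width: 0.0529
```

Request:
{"method": "play_rows", "body": {"series": [0,0,0,0,0,0,0,0,0,0,0,0,0,0,0,0,0,0,0,0]}}

```text
time_s: 39.22
tcp_pos: [0.6042, 0.0433, 0.2676]
eef_rot: [44.6, 90.0, -138.0]
contact_force: [-0.5, -0.9, -0.3]
gripper_width: 0.0525
```

```bash
python3 - <<'E'
from h import *
print(inU(get_state()['tcp_pos']))
plan((0.6067,.0435,.198),177.4)
E
```

```text
[ -2.1  51.8 267.6]
t 39.22 tcp [0.6042 0.0433 0.2676] zang 177.33 down [-0. -0. -1.] turn 0.1 j6 -25.2 F [-0.5 -0.9 -0.3] w 0.0525
[0.0139, -0.0001, -0.0005, -0.0002, 0.0139, -0.0001, -0.0005, -0.0002, 0.0139, -0.0001, -0.0005, -0.0002, 0.0139, -0.0001, -0.0005, -0.0002, 0.0139, -0.0001, -0.0005, -0.0002]
```

Request:
{"method": "play_rows", "body": {"series": [0.0139,0,-0.0006,0,0.0139,0,-0.0006,0,0.0139,0,-0.0006,0,0.0139,0,-0.0006,0,0.0139,0,-0.0006,0]}}

```text
time_s: 39.63
tcp_pos: [0.6073, 0.0431, 0.1976]
eef_rot: [-164.7, 90.0, 12.7]
contact_force: [-0.3, 0.4, 1.2]
gripper_width: 0.0526
```

Request:
{"method": "play_rows", "body": {"series": [0,0,0,0,0,0,0,0,0,0,0,0,0,0,0,0,0,0,0,0], "jaw": 5}}

```text
time_s: 40.05
tcp_pos: [0.6077, 0.0441, 0.1992]
eef_rot: [-161.2, 89.9, 16.2]
contact_force: [0.0, -0.4, 0.2]
gripper_width: 0.0247
```

Request:
{"method": "play_rows", "body": {"series": [0,0,0,0,0,0,0,0,0,0,0,0,0,0,0,0,0,0,0,0]}}

```text
time_s: 40.47
tcp_pos: [0.6077, 0.0441, 0.1985]
eef_rot: [-172.5, 89.9, 4.9]
contact_force: [1.2, -0.9, 0.6]
gripper_width: 0.0235
```

Request:
{"method": "play_rows", "body": {"series": [0.004,0,0,0,0.008,0,0,0,0.01,0,0,0,0.01,0,0,0,0.01,0,0,0]}}

```text
time_s: 40.88
tcp_pos: [0.6077, 0.0441, 0.1549]
eef_rot: [-175.4, 90.0, 2.0]
contact_force: [3.5, -1.4, 1.9]
gripper_width: 0.0238
```

Request:
{"method": "play_rows", "body": {"series": [0.01,0,0,0,0.01,0,0,0,0.007,0,0,0,0.004,0,0,0,0.003,0,0,0]}}

```text
time_s: 41.3
tcp_pos: [0.6078, 0.044, 0.1229]
eef_rot: [137.6, 89.9, -45.0]
contact_force: [-8.9, 2.1, 32.6]
gripper_width: 0.0233
```

Request:
{"method": "play_rows", "body": {"series": [0.001,0,0,0,0.001,0,0,0,0,0,0,0,0,0,0,0,0,0,0,0]}}

```text
time_s: 41.72
tcp_pos: [0.6078, 0.0441, 0.123]
eef_rot: [-179.5, 89.9, -2.0]
contact_force: [-4.4, 0.7, 22.8]
gripper_width: 0.0237
```

Request:
{"method": "play_rows", "body": {"series": [-0.002,0,0,0,-0.001,0,0,0,0,0,0,0,0,0,0,0,0,0,0,0], "jaw": 60}}

```text
time_s: 42.13
tcp_pos: [0.6066, 0.044, 0.1223]
eef_rot: [14.8, 89.9, -167.8]
contact_force: [-0.2, -0.1, 0.9]
gripper_width: 0.0503
```

Request:
{"method": "play_rows", "body": {"series": [-0.01,0,0,0,-0.03,0,0,0,-0.03,0,0,0,0,0,0,0,0,0,0,0]}}

```text
time_s: 42.55
tcp_pos: [0.6085, 0.0444, 0.1958]
eef_rot: [-159.0, 89.8, 18.4]
contact_force: [-0.6, 0.1, -0.6]
gripper_width: 0.0522
```

```bash
python3 - <<'E'
from h import *
e=cap('wrist','w13');d=cap('side','d13');s=cap('scene','s9')
cv2.imwrite('pics/c30.png',cv2.resize(s['img'][180:330,240:440],None,fx=4,fy=4,interpolation=cv2.INTER_CUBIC))
cv2.imwrite('pics/c31.png',cv2.resize(d['img'][140:300,200:360],None,fx=4.5,fy=3.7,interpolation=cv2.INTER_CUBIC))
print(get_state()['tcp_pos'],get_state()['time_s'])
E
```

```text
[0.60669586 0.04395563 0.19259857] 42.7
```

View pics/c30.png

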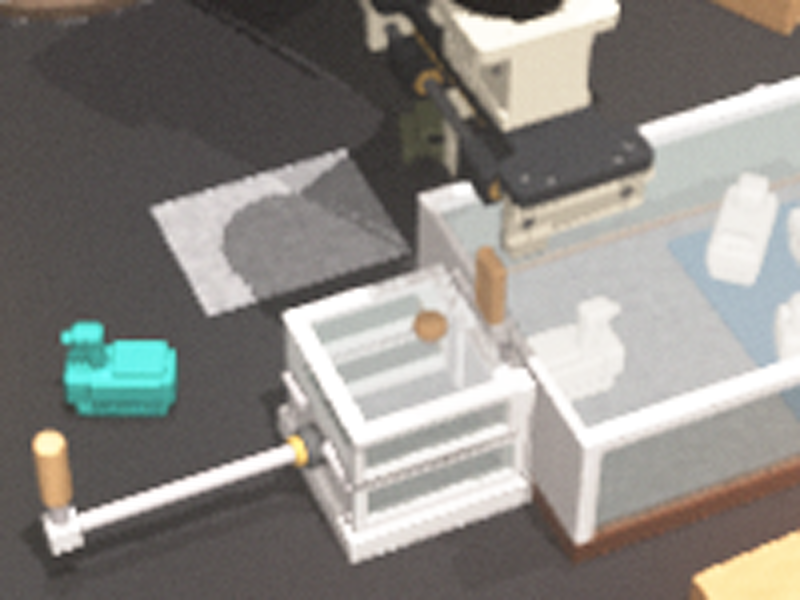

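View pics/c31.png

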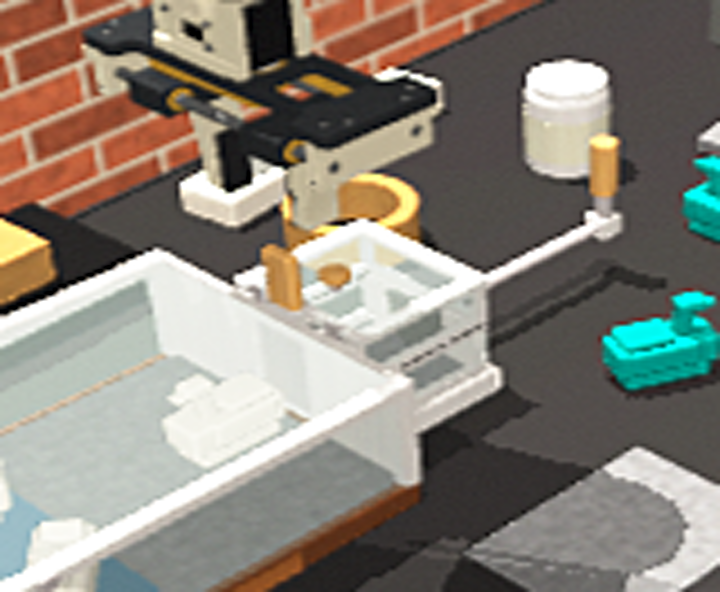

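Everything looks right: the tab is back at (362,242) in the scene view, as it was before lifting. One gentle press on the tab's top will confirm the door is fully shut.

Request:
{"method": "play_rows", "body": {"series": [0,0,0,0,0,0,0,0,0,0,0,0,0,0,0,0,0,0,0,0], "jaw": 0}}

```text
time_s: 43.12
tcp_pos: [0.6072, 0.044, 0.1929]
eef_rot: [29.3, 90.0, -153.3]
contact_force: [-0.6, -0.5, 0.6]
gripper_width: 0.0249
```

Request:
{"method": "play_rows", "body": {"series": [0.01,0,0,0,0.01,0,0,0,0.008,0,0,0,0.005,0,0,0,0.002,0,0,0]}}

```text
time_s: 43.53
tcp_pos: [0.6065, 0.0439, 0.1564]
eef_rot: [19.2, 89.9, -163.4]
contact_force: [-0.7, -0.5, -0.1]
gripper_width: 0.0003
```

Request:
{"method": "play_rows", "body": {"series": [0.001,0,0,0,0.001,0,0,0,0.001,0,0,0,0.001,0,0,0,0,0,0,0]}}

```text
time_s: 43.95
tcp_pos: [0.6074, 0.044, 0.1562]
eef_rot: [178.9, 89.9, -3.6]
contact_force: [-4.7, 0.6, 11.1]
gripper_width: 0.0005
```

Contact came at 0.156 m with 11 N, so the door is fully shut. Now I'll retreat and hand in.

Request:
{"method": "play_rows", "body": {"series": [-0.01,0,0,0,-0.03,0,0,0,-0.04,0,0,0,-0.04,0,0,0,-0.03,0,0,0]}}

```text
time_s: 44.37
tcp_pos: [0.608, 0.0439, 0.3087]
eef_rot: [-170.2, 89.8, 7.2]
contact_force: [1.5, -0.1, 0.9]
gripper_width: 0.0006
```

Request:
{"method": "play_rows", "body": {"series": [0,0.02,0,0,0,0.02,0,0,0,0,0,0,0,0,0,0,0,0,0,0]}}

```text
time_s: 44.78
tcp_pos: [0.6055, 0.0041, 0.3045]
eef_rot: [-153.5, 90.0, 23.9]
contact_force: [0.2, -0.5, 0.3]
gripper_width: 0.0003
```

```bash
python3 - <<'E'
from h import *
s=cap('scene','s10'); cv2.imwrite('pics/c32.png',s['img'])
print(get_state()['tcp_pos'],get_state()['time_s'],get_state()['contact_force'])
E
```

```text
[0.60552044 0.00440824 0.30427405] 44.8333 [-0.19892143 -0.53536148 -0.77565158]
```

View pics/c32.png

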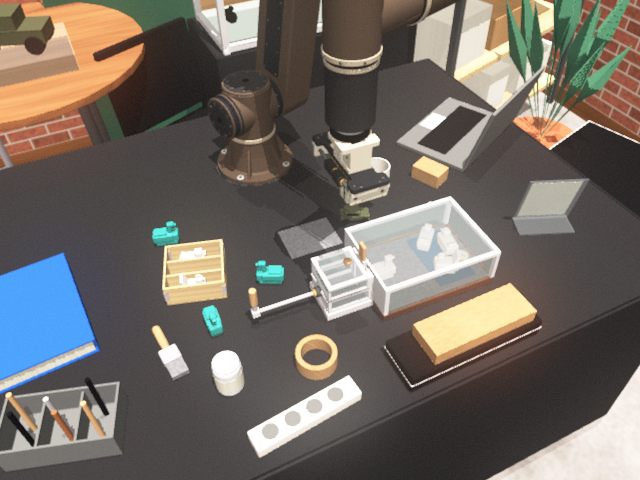

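The final view shows the swan upright in the case at (385,267), the hood and inner door shut, the rod back at (253,300), and the duck and hen still in the crate. The other things are unmoved.

```bash
python3 -c "
from plant import close_job; print(close_job())"
```

```text
the job is handed in; nothing more can be done
None
```

The swan is standing upright in the show case, with the hood shut, the push rod drawn back and the inner door shut. I handed the job in at about 45 s of the 72 s allowed.

**What I did:**
1. I lifted the swan from the middle stall by its ends, set it on the mat and took it again by its sides.
2. I had closed on it there before opening the hood, so I let go, pushed the hood further open and then gripped it again.
3. I set it upright in the lock and shut the hood.
4. I raised the inner door, pushed the swan through with the rod, drew the rod back and shut the door.

**Last checks:**
- **Hood:** shut; the push met a firm stop at 104 mm, where the closed hood's top should be.
- **Inner door:** it rose 76 mm against its stop. When shutting it, the gripper stopped about 0.6 mm above the height I expected. I let go and pressed on the tab, which stood firm at 156 mm, so the door is fully shut.
- **Rod:** it met its stops at both ends, 115 mm apart.
- **Pictures:** the swan is upright in the case, and the duck, hen, look-alikes and bystanders look undisturbed.
- **Forces:** the highest reading at the end of any move was about 34 N, when shutting the inner door.

No check failed.

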